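# Pack the last sample bottle and latch the tasting case

### The arm

A 6-joint arm with a two-finger parallel gripper is mounted at the origin on the work surface. World frame = base frame: x ahead of the robot, y to its left, z up, the work surface at z = 0. Lengths are in mm, angles in rad, forces in N, time in s.
With the tool pointing down it reaches from about 350 to 875 mm from the base axis. Payload 4.2 kg.
Tool frame: the origin (TCP) lies where the fingers leave the gripper's body, on its centre line; the fingertips stand ahead of it and the grasp point (between the pads) lies 54 mm ahead of it (arm.nose_length is the z of the fingertips in the tool frame, in mm); z points along the fingers, x is the direction in which the jaws open and shut, and the axes are right-handed (so a half turn about z gives the same grasp; the last joint's range is limited). The gripper opens to 85 mm and grips with 20 to 120 N. Pads are 22 mm wide; open, the fingers measure 114 mm over their backs; the gripper's body (76 mm by 85 mm) begins 54 mm behind the grasp point. The pads swing forward as they close: fully open they stand 13 mm farther back than shut.
Start: joints at [-1.039, 0.385, 0.008, 0, -1.194, -0.259], TCP at [168.41, -601.862, 303.912] pointing down, gripper open.
Joint ranges: [-3.14, 3.14], [-1.21, 2.06], [-1.07, 1.41], [-3.16, 2.05], [-2.99, -0.16], [-3.1, 3.1]. Speed limits (rad/s): [2.79, 2.79, 3.14, 3.14, 3.14, 3.14].

### API

Orientations are given as a unit quaternion [x, y, z, w].
In Python, from bench import arm, imaging, job_done gives the robot as it stands.
- The arm moves only by the shell command python3 -m crank 'ROWS' [OPENING]. ROWS is a JSON object of lists of equal length, an entry for each row: "delta_pos": the shift along the tool's x, y, z in m, a list of three; "twist": the turn about the tool's z in rad. In form: {"delta_pos": [[tx, ty, tz], ...], "twist": [twist, ...]}. A call has 1 to 8 rows; each row shifts and turns the commanded pose from where the row before left it, along the tool's axes as they then stand; what a row does not reach is not made up. A row lasts 1/12 s, in which the tool goes at most 41.7 mm and 7.16 degrees, less where a joint would pass 70% of its speed; a pose out of reach is approached as far as the arm can. A call is refused whole if a number of a shift passes 0.0417 or a number of a turn 0.125, either way. A call with a gripper value outside its range is refused whole. OPENING is the opening, from 0 (shut) to 1 (fully open), set as the call begins (- or left out, the last holds). The fingers move at their own pace and stop on an object; the grip force is fixed at half the most. Time passes only in rows, so rows that do not move let the fingers close. It gives the time, the measured TCP pose, the force and the opening at its end, in the units of the state.
- arm.read_state(): the state, without advancing time (a new reading comes with each control period).
- imaging.get_image(name): name is "scene" or "top" or "wrist"; returns (picture, depth): 480x640x3 uint8, blue, green, red; 480x640 float32, mm along the optical axis (not along the pixel's ray), 0 where there is no reading.
- imaging.camera_model(name): a dict with "vfov" (degrees; the focal length in pixels is half the picture's height over the tangent of half this angle, whatever the lens; pixels are square), "cx", "cy" (the principal point, pixels), "T" (4x4, takes a point from camera to world coordinates); the wrist camera has in their place "hand_eye" (4x4, takes a point from camera to tool coordinates, whose origin is the TCP and whose axes are the tool frame's). Camera axes: x right, y up, looking along -z (the intrinsics and any distortion apply to the point x, -y, -z); pixel columns grow to the right and rows downward; lengths in mm; the calibration is good to about 2 mm. A picture is of the moment at which its call begins: read the wrist's pose just before it. camera_model takes no time and is no camera call.
- job_done(): hands the job in, once; it reports no verdict.
The state is a dict: "clock": time; "joints": joint angles; "joint_vel": joint speeds; "joint_efforts": joint torques, N m; "position": TCP position; "ee_rot": TCP orientation; "contact_force": force on the tool from outside, world axes, zero at the start; "wrist_torque": the same for the moment, N m; "gripper_width": finger opening in mm.
Only numpy, scipy, OpenCV 4.12 (cv2) and the standard library are available. Lean on these libraries where they do the work, as an engineer would, in place of code of your own. Each camera call takes 0.05 s, during which the arm holds its last target.

### The job

Get the home brewer's sample case ready to carry: stand the fallen orange-capped bottle upright on the bench and let go of it, then take it again by its cap from above and set it upright in the free place of the case (green pad). Put the lid on the case with its keeper on the latch side, swing the wire loop of the draw latch in over the keeper, and fold the red lever all the way down so that it snaps over centre and clamps the lid. Set things down rather than drop them, and leave the other bottles and the clutter where they stand.

Things in the scene. Friction and masses are not known exactly. Their poses are not given: they have to be found in the camera images.
- bottle_mid (a point): Centre of the fallen amber bottle with orange cap, 104 mm tall, 0.16 kg; z axis from base to cap. Body diameter 44 from the base to 62 mm up, cone to 72, neck diameter 24 to 78, cap diameter 28 from 78 to 104 mm up. The centre is 52 mm from the base. Starts lying on the bench, cap pointing to the robot's right (-y, within 30 degrees); it can roll if pushed.
- mate1_mid (a point): Centre of a white-capped bottle of the same shape and size, already standing in the case.
- mate2_mid (a point): Centre of the second white-capped bottle of the same shape and size, already standing in the case.
- pad_top (a point): Centre of the green disc (diameter 38) on the case's floor in the free place of the lane (either end or the middle). Bottles stand on the floor, 6 mm above the bench. Places are 52 mm wide across the lane, 52 to 56 along it, walled 30 mm high by black foam; neighbours stand 58 mm apart. Above the foam the case is 100 mm wide inside.
- case_mouth (a point): Centre of the fixed aluminium case's rim, 124 mm above the bench, z up. The case is 112 mm (x) by 184 mm (y) outside, walls 6 mm; its lane of three places runs along its y axis, over the centre line. The latch is in the middle of the side that faces this frame's -x.
- latch_pivot (a point): Axis of the latch lever, fixed to the case: 15 mm out from the outer face of the -x side, 98 mm above the bench. Same axes as case_mouth; the axis of turning is y.
- lever (a joint): Angle of the red latch lever (rad): 0 = closed, pointing straight down along the case's side; pi/2 = straight out (-x of the case); starts open, 2.0 to 2.3 (out and upward, limit 2.4), and stays where put. 40 mm long from the pivot, 26 wide, 4 thick. With the loop hooked it is sprung: past dead centre at about 0.55 it snaps to 0 by itself; under 10 N at its end suffices.
- lever_end (a point): Middle of the free end of the lever, on its outer face, 40 mm from the pivot; z points from there back to the pivot.
- loop_bar (a point): Middle of the cross bar (diameter 6, 52 mm long, along y) of the latch's steel wire loop, 45 mm long, side wires 47 mm apart. The loop hinges freely on a pin on the lever 15 mm from the pivot. It starts lying out from the case on a stop, bar clear above the lever's end. Pushed towards the case (under 1 N) it swings up, over its top, and falls in on the keeper. It stretches a few mm on a spring.
- lid_grip (a point): Centre of the grip bar of the loose lid's black bridge handle: bar 14 mm wide (x), 80 long (y), 12 high, its middle 30 mm above the lid's top and 50 above its lowest face; the space under the bar is 60 long and 24 high. Lid 112 x 184 mm, 0.45 kg, starts right way up on the bench. When fitted its axes are parallel to case_mouth's (x with x).
- lid_rim (a point): Centre of the underside of the lid's 10 mm plate, which lies on the case's rim when fitted (then at case_mouth). Below it a plug 10 mm deep, smaller than the case's inside by 3 mm all round (5.5 mm at its lowest half).
- keeper (a point): Seat of the keeper on the lid's -x edge, where the loop's bar rests when latched (ledge 30 mm wide, 3 mm below). Outward (-x) a lip, inner face 5.5 mm away, top 3.5 mm above the seat; inward (+x) a back plate, face 6 mm away, top 15 mm above. The bar goes over the lip into this trough; with the lever open it waits up to 15 mm above the seat at the back plate; the lever then draws it down.
There are look-alikes about, which are no part of the job. Leave any blue or pink look-alike of the part that bears mate1_mid alone.

How it is judged (in metres and radians):
On the way, in this order (a step that is already met when the one before it is completed fails the run):
1. the orange-capped bottle stands upright on the bench, let go (angle between bottle_mid's own z axis and vertical below 0.1 rad and height (world z) of bottle_mid below 0.056 m and horizontal distance between bottle_mid and pad_top above 0.1 m and contact force between the fingers and bottle below 0.1 N), for 0.2 s.
2. the orange-capped bottle stands upright in the free place of the case, let go (horizontal distance between bottle_mid and pad_top below 0.012 m and angle between bottle_mid's own z axis and vertical below 0.12 rad and height (world z) of bottle_mid below 0.064 m and contact force between the fingers and bottle below 0.1 N), for 0.2 s.
3. the lid lies seated on the case, let go (horizontal distance between lid_rim and case_mouth below 0.008 m and z of lid_rim in the frame of case_mouth below 0.003 m and angle between the x axis of lid_rim and the x axis of case_mouth, either way round below 0.08 rad and angle between lid_rim's own z axis and vertical below 0.03 rad and contact force between the fingers and lid below 0.1 N), for 0.2 s.
4. the loop's bar is over the lip, in the keeper's trough (x of loop_bar in the frame of keeper between -0.0065 and 0.0065 m and y of loop_bar in the frame of keeper between -0.02 and 0.02 m and z of loop_bar in the frame of keeper between -0.004 and 0.018 m), for 0.1 s.
At the end, for the whole second after the job is handed in: Lever under 0.12 rad; loop bar within 6.5 mm across and 5 mm in height of the keeper seat, pulling over 4 N; lid centre within 8 mm, under 3 mm above the rim, square within 0.08 rad, level, at rest; bottle upright within 12 mm of the pad; white-capped bottles upright, moved under 20 mm (value of joint lever below 0.12 rad and x of loop_bar in the frame of keeper between -0.0065 and 0.0065 m and y of loop_bar in the frame of keeper between -0.02 and 0.02 m and z of loop_bar in the frame of keeper between -0.005 and 0.005 m and contact force between loop and lid above 4 N and horizontal distance between lid_rim and case_mouth below 0.008 m and z of lid_rim in the frame of case_mouth below 0.003 m and angle between the x axis of lid_rim and the x axis of case_mouth, either way round below 0.08 rad and angle between lid_rim's own z axis and vertical below 0.03 rad and horizontal distance between bottle_mid and pad_top below 0.012 m and angle between each of bottle_mid, mate1_mid, mate2_mid's own z axis and vertical below 0.12 rad and height (world z) of bottle_mid below 0.064 m and distance of each of mate1_mid, mate2_mid from where it was at the start of the episode below 0.02 m and linear speed of lid below 0.02 m/s); the robot touches nothing.
It fails at once if the bottle is dropped or rammed into the case (over 40 N) (contact force between bottle and case above 40 N).
It fails at once if the lid is dropped or rammed onto the case (over 80 N) (contact force between lid and case above 80 N).
It fails at once if a white-capped bottle is knocked over or lifted out (distance of any of mate1_mid, mate2_mid from where it was at the start of the episode above 0.06 m).
It fails at once if a bystander (jar, funnel, spoon, tub, tall bottles) is pushed more than 40 mm or knocked over (distance of any of jar, funnel, green, beer1, beer2, tub, spoon from where it was at the start of the episode above 0.04 m or angle between any of jar, funnel, green, beer1, beer2, tub's own z axis and vertical above 0.5 rad).
It also fails if it takes over 72 s, if anything falls off the work surface, if the arm or the gripper's body presses on something with over 40 N, if the wrist force passes 120 N, or if a joint passes its speed limit or range.

## Working session

There is one attempt and no reset: what is moved stays moved. The work goes in short steps, Python scripts to look and compute and a shell command to move; the robot and the scene stay as the last step left them, time stands still between calls to the robot, and variables do not carry over. Pictures are saved under pics/ and viewed, and the job is handed in when it is done.

```bash
ls; mkdir -p pics; cat > h.py <<'E'
import numpy as np, cv2
from bench import arm, imaging
from scipy.spatial.transform import Rotation as R
E
python3 - <<'E'
from h import *
s=arm.read_state(); print(s); print(arm.nose_length)
for n in ("scene","top","wrist"):
    m=imaging.camera_model(n); print(n,m)
    p,d=imaging.get_image(n); cv2.imwrite(f"pics/{n}0.png",p); np.savez(f"{n}0.npz",p=p,d=d)
E
```

```text
pics
{'clock': 0.0, 'joints': array([-1.03939470e+00,  3.85538465e-01,  6.61470606e-03, -4.70104480e-04,
       -1.19399722e+00, -2.58577450e-01]), 'joint_vel': array([-2.33789070e-03,  1.10543605e-03,  1.70859750e-03,  5.02380215e-04,
       -8.02605779e-05,  7.45339983e-05]), 'joint_efforts': array([-3.98470847e-04, -3.92286837e+01,  1.88399130e+01,  4.18635160e+00,
       -4.74380751e-03,  1.94896600e-06]), 'position': array([ 168.29666762, -601.46907264,  302.83226897]), 'ee_rot': array([ 6.04447656e-01,  7.96644120e-01,  6.06317748e-04, -8.99248992e-04]), 'contact_force': array([-0.82913365,  0.48115931,  0.38949474]), 'wrist_torque': array([ 0.02837152, -0.01038774,  0.04419204]), 'gripper_width': 85.62472924661529}
72.6
scene {'vfov': 47.8317497127272, 'cx': 326.61753846697997, 'cy': 233.77389415585446, 'T': array([[ 8.47542916e-01, -4.39429453e-01,  2.97611765e-01,
         8.65821124e+02],
       [ 5.30670815e-01,  7.09821230e-01, -4.63187119e-01,
        -6.25702655e+02],
       [-7.71308660e-03,  5.50504839e-01,  8.34796341e-01,
         1.18252380e+03],
       [ 0.0000000
[... 236 characters left out ...]
+02],
       [-9.99713476e-01, -5.31957771e-03, -2.33381038e-02,
        -2.34322984e+01],
       [-2.36555490e-02,  7.05693503e-02,  9.97226344e-01,
         1.08081456e+03],
       [ 0.00000000e+00,  0.00000000e+00,  0.00000000e+00,
         1.00000000e+00]])}
wrist {'vfov': 70.43932565870647, 'cx': 318.5349041774723, 'cy': 240.8570228191881, 'hand_eye': array([[ 9.99999965e-01, -4.42897733e-06, -2.66109709e-04,
        -1.48959913e+00],
       [-8.25537935e-05, -9.55707420e-01, -2.94318402e-01,
        -7.50786735e+01],
       [-2.53019493e-04,  2.94318413e-01, -9.55707386e-01,
        -6.95181370e+01],
       [ 0.00000000e+00,  0.00000000e+00,  0.00000000e+00,
         1.00000000e+00]])}
```

View pics/scene0.png

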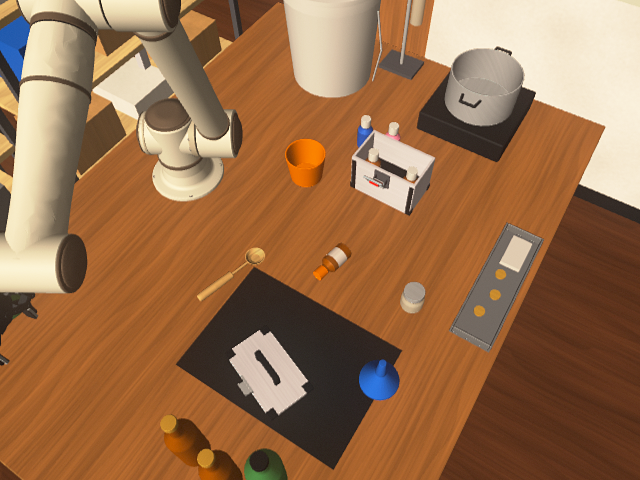

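View pics/top0.png

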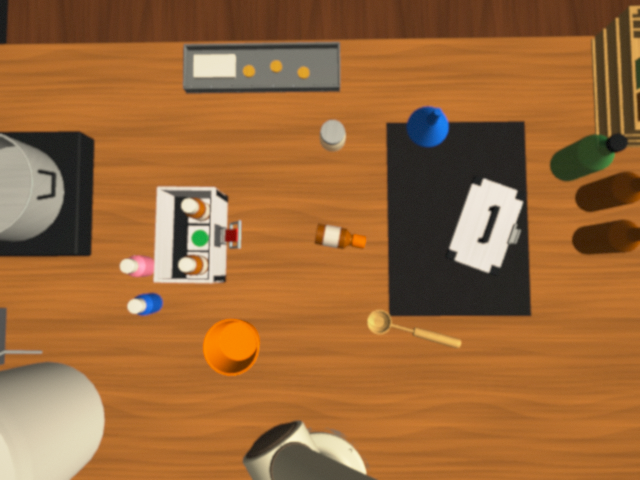

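View pics/wrist0.png

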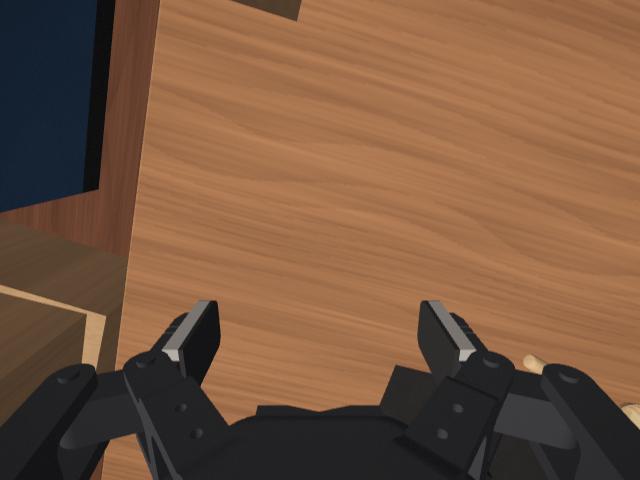

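```bash
cat >> h.py <<'E'
def world(name,d,T=None):
    m=imaging.camera_model(name); h,w=d.shape; f=h/2/np.tan(np.radians(m['vfov']/2))
    u,v=np.meshgrid(np.arange(w),np.arange(h)); 
    P=np.stack([(u-m['cx'])/f*d,-(v-m['cy'])/f*d,-d,np.ones_like(d)],-1)
    if T is None: T=m['T']
    W=P@T.T; W=W[...,:3]; W[d<=0]=np.nan; return W
def wristT(s):
    T=np.eye(4); T[:3,:3]=R.from_quat(s['ee_rot']).as_matrix(); T[:3,3]=s['position']
    return T@imaging.camera_model('wrist')['hand_eye']
def proj(name,X,T=None):
    m=imaging.camera_model(name); f=240/np.tan(np.radians(m['vfov']/2))
    if T is None:T=m['T']
    c=np.linalg.inv(T)@np.append(X,1); return (m['cx']+f*c[0]/-c[2], m['cy']-f*c[1]/-c[2])
E
python3 - <<'E'
from h import *
D={}
for n in("top","scene"):
    z=np.load(n+"0.npz"); D[n]=(z['p'],world(n,z['d']))
def pr(n,name,u,v): print(n,name,(u,v),np.round(D[n][1][v,u],1))
for nm,u,v in [("bench",270,420-120),("bench2",300,160),("pad",200,239),("cap mate",187,206),("mate2",185,264),("capend",364,241),("cap",358,241),("body",330,236),("lidbar",488,224),("lidplate",470,240),("keeper",515,237),("lever",232,235),("caserimL",160,235),("rim R",224,213),("rim top",190,189),("rim bot",190,281),("spoon",378,322),("tub",232,340),("jar",333,130),("funnel",430,125)]: pr("top",nm,u,v)
p=D['top'][0]
crop=lambda a,x,y,w,h,s:cv2.resize(a[y:y+h,x:x+w],None,fx=s,fy=s,interpolation=cv2.INTER_CUBIC)
cv2.imwrite("pics/tc.png",crop(p,140,175,130,120,6))
cv2.imwrite("pics/tl.png",crop(p,430,165,110,120,5))
cv2.imwrite("pics/sc.png",crop(D['scene'][0],330,120,120,100,6))
E
```

```text
top bench (270, 300) [373.6 101.6   0.5]
top bench2 (300, 160) [nan nan nan]
top pad (200, 239) [504.8 252.6   6.3]
top cap mate (187, 206) [563.1 252.  111.2]
top mate2 (185, 264) [450.  255.  108.5]
top capend (364, 241) [497.1 -98.1  36.1]
top cap (358, 241) [497.3 -85.7  34. ]
top body (330, 236) [507.4 -27.4  43.6]
top lidbar (488, 224) [ 529.7 -349.9   51.7]
top lidplate (470, 240) [ 498.8 -320.8   22.4]
top keeper (515, 237) [ 505.4 -418.7   10.8]
top lever (232, 235) [505.6 162.5 114.5]
top caserimL (160, 235) [506.2 302.3 116.6]
top rim R (224, 213) [558.3 196.4  28.7]
top rim top (190, 189) [595.  243.8 121.1]
top rim bot (190, 281) [417.4 239.7 126.8]
top spoon (378, 322) [ 327.1 -128.1    4.9]
top tub (232, 340) [289.2 182.3   2. ]
top jar (333, 130) [724.5 -34.7  64.7]
top funnel (430, 125) [ 736.6 -236.1   51.7]
```

View pics/tc.png

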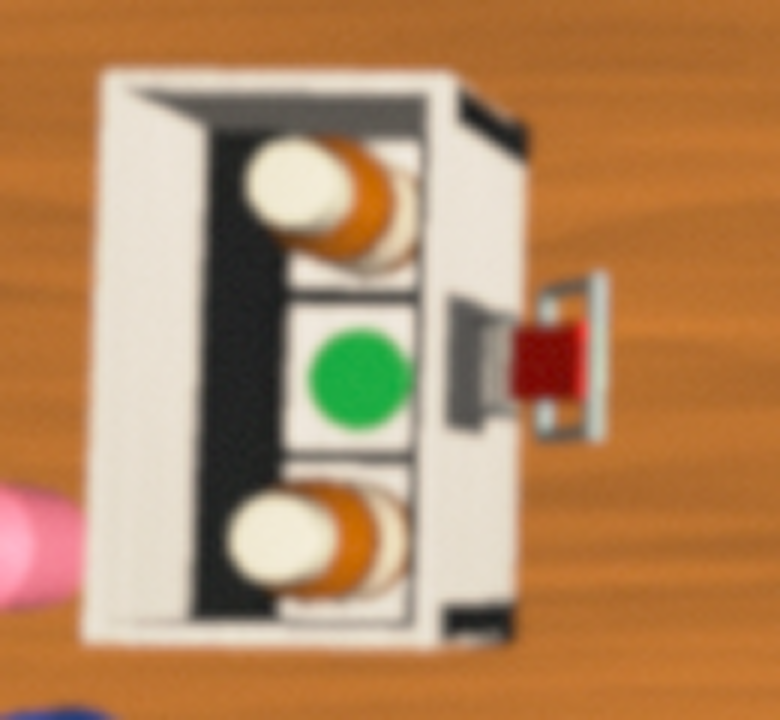

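View pics/tl.png

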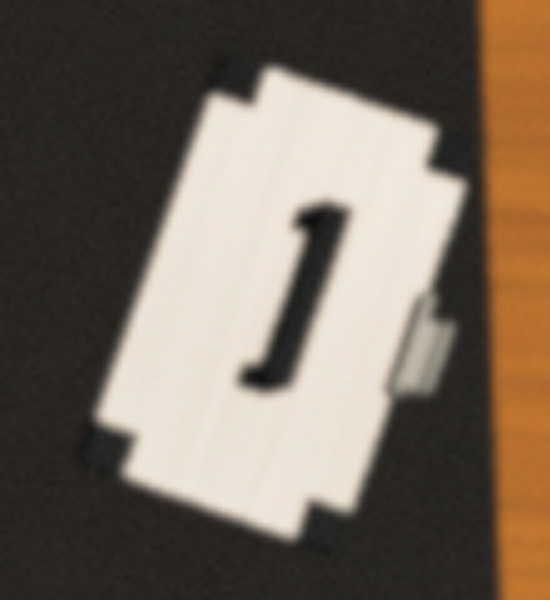

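View pics/sc.png

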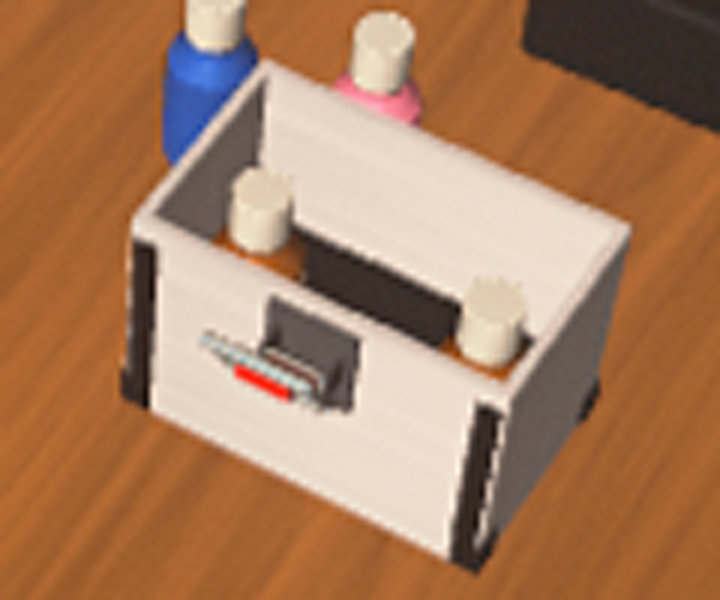

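```bash
cat >> h.py <<'E'
def yaw(s):
    x=R.from_quat(s['ee_rot']).as_matrix()[:,0]; return np.arctan2(x[1],x[0])
def plan(target,yaw_t=None,s=None):
    """total tool-frame shift (mm) and twist (tool z is down => twist=-dyaw) to target TCP"""
    s=s or arm.read_state(); y=yaw(s); d=np.array(target)-s['position']
    M=R.from_quat(s['ee_rot']).as_matrix()
    o=f"t={s['clock']:.2f} pos {np.round(s['position'],1)} yaw {np.degrees(y):.1f} w {s['gripper_width']:.1f} F {np.round(s['contact_force'],1)}\n world delta {np.round(d,1)} tool delta {np.round(M.T@d,1)}"
    if yaw_t is not None:
        dy=(yaw_t-y+np.pi/2)%np.pi-np.pi/2; o+=f" twist {-dy:.3f} (j6 {s['joints'][5]:.2f})"
    print(o)
E
python3 - <<'E'
from h import *
for n in("top","scene"):
    z=np.load(n+"0.npz"); p=z['p']; W=world(n,z['d']); hsv=cv2.cvtColor(p,cv2.COLOR_BGR2HSV)
    m=(np.abs(W[...,0]-500)<70)&(np.abs(W[...,1]+60)<90)&(W[...,2]>8)
    X=W[m]; 
    print(n,m.sum(),X.min(0),X.max(0))
    c=X[:,:2].mean(0); u,sv,vt=np.linalg.svd(X[:,:2]-c,full_matrices=0); a=vt[0]; a=a*np.sign(-a[1])
    t=(X[:,:2]-c)@a; q=(X[:,:2]-c)@np.array([-a[1],a[0]])
    print("axis",a,np.degrees(np.arctan2(a[1],a[0])),"base",c+a*t.min(),"tip",c+a*t.max(),t.max()-t.min(),q.min(),q.max())
    for k in np.arange(t.min(),t.max(),10):
        k_=(t>=k)&(t<k+10)
        if k_.any(): print(round(k-t.min()),k_.sum(),np.round([q[k_].min(),q[k_].max(),X[k_,2].max()],1))
s=arm.read_state(); print(np.degrees(yaw(s)))
plan([500,-60,250],np.radians(0))
E
```

```text
top 892 [ 447.53735459 -100.80551516    8.33467546] [536.32319291   4.16355681  48.72240221]
axis [-0.18397244 -0.9829314 ] -100.60122923560417 base [514.37099889   2.0594644 ] tip [ 494.50950476 -104.0568997 ] 107.95907409261434 -47.78782125836369 22.94974202265715
0 97 [-20.4  22.8  47.4]
10 100 [-21.   22.7  46.1]
20 102 [-20.9  22.9  47.1]
30 102 [-20.9  22.4  48.7]
40 100 [-20.9  22.6  47.2]
50 99 [-20.8  21.7  47. ]
60 83 [-20.1  22.4  46.2]
70 57 [-12.6  13.4  39.1]
80 63 [-12.2  14.4  40.2]
90 63 [-12.8  14.5  42.1]
100 26 [-47.8  12.7  36.9]
scene 651 [ 460.70759195 -119.51582658    8.14590541] [535.49400662  10.46103209  48.90813189]
axis [-0.22928685 -0.9733589 ] -103.25508938622197 base [522.32891314   2.09331134] tip [ 491.94879621 -126.87508267] 132.4982949245083 -46.848805330223286 17.82859746199894
0 61 [-46.8  15.4  46.9]
10 64 [-26.9  15.7  48.8]
20 66 [-26.   17.8  48.8]
30 64 [-23.6  17.8  47.8]
40 63 [-23.2  16.9  48.4]
50 67 [-22.6  17.   47.4]
60 93 [-24.4  16.9  48.9]
70 35 [-11.7   9.5  39.2]
80 45 [-25.4  11.4  39.9]
90 40 [-16.5  11.2  40.5]
100 52 [-15.3  12.4  39.6]
130 1 [-32.1 -32.1   8.3]
105.62386419755475
t=0.15 pos [ 168.3 -601.6  303. ] yaw 105.6 w 85.5 F [-0.6  0.3  0.3]
 world delta [331.7 541.6 -53. ] tool delta [432.1 465.3  53.7] twist -1.298 (j6 -0.26)
```

```bash
python3 -m crank '{"delta_pos":[[0.027,0.029,0.0],[0.027,0.029,0.0],[0.027,0.029,0.0],[0.027,0.029,0.0],[0.027,0.029,0.0],[0.027,0.029,0.0],[0.027,0.029,0.0],[0.027,0.029,0.0]],"twist":[-0.11,-0.0,0,0,0,0,0,0]}' 1; python3 - <<'E'
from h import *
plan([500,-60,230],np.radians(-10.6)); print(arm.read_state()['joints'])
E
```

```text
clock: 0.82
position: [306.9, -315.1, 303.8]
ee_rot: [0.56, 0.829, 0.0, -0.0]
contact_force: [1.6, 0.0, -0.6]
gripper_width: 85.3
t=0.82 pos [ 306.9 -315.1  303.8] yaw 111.9 w 85.3 F [ 1.6  0.  -0.6]
 world delta [193.1 255.1 -73.8] tool delta [164.6 274.3  73.9] twist -1.003 (j6 -0.76)
[-4.26795821e-01  6.38027025e-02 -4.17872942e-01 -1.66376743e-04
 -1.08913078e+00 -7.61599258e-01]
```

```bash
python3 -m crank '{"delta_pos":[[0.0205,0.0343,0.009],[0.0205,0.0343,0.009],[0.0205,0.0343,0.009],[0.0205,0.0343,0.009],[0.0205,0.0343,0.009],[0.0205,0.0343,0.009],[0.0205,0.0343,0.009],[0.0205,0.0343,0.009]],"twist":[0,0,0,0,0,0,0,0]}' 1;  python3 -m crank '{"delta_pos":[[0,0,0],[0,0,0],[0,0,0],[0,0,0],[0,0,0],[0,0,0],[0,0,0],[0,0,0]],"twist":[-0.125,-0.125,-0.125,-0.125,-0.125,-0.125,-0.125,-0.125]}' 1; python3 - <<'E'
from h import *
s=arm.read_state()
p,d=imaging.get_image("wrist"); cv2.imwrite("pics/w1.png",p)
W=world("wrist",d,wristT(s)); np.savez("w1.npz",p=p,W=W)
m=(np.abs(W[...,0]-500)<60)&(np.abs(W[...,1]+60)<80)&(W[...,2]>12)&(W[...,2]<60)
X=W[m]; print(m.sum())
c=X[:,:2].mean(0); u,sv,vt=np.linalg.svd(X[:,:2]-c,full_matrices=0); a=vt[0]; a=a*np.sign(-a[1])
t=(X[:,:2]-c)@a; q=(X[:,:2]-c)@np.array([-a[1],a[0]])
print("axis",a,np.degrees(np.arctan2(a[1],a[0])),"base",c+a*t.min(),"tip",c+a*t.max(),t.max()-t.min())
for k in np.arange(t.min(),t.max(),10):
    k_=(t>=k)&(t<k+10)
    if k_.any(): print(round(k-t.min()),k_.sum(),np.round([q[k_].min(),q[k_].max(),X[k_,2].max()],1))
plan([497,-90,150],np.radians(-10.6))
E
```

```text
clock: 1.48
position: [500.7, -60.4, 231.5]
ee_rot: [0.559, 0.829, -0.0, -0.0]
contact_force: [0.3, -0.7, 0.2]
gripper_width: 85.4
clock: 2.15
position: [499.9, -62.3, 231.7]
ee_rot: [0.091, 0.996, -0.0, -0.0]
contact_force: [0.3, -0.6, 0.2]
gripper_width: 85.3
5424
axis [-0.18148865 -0.98339304] -100.45648120939609 base [515.8154062    1.33466989] tip [ 496.88702435 -101.22843497] 104.2951298946258
0 474 [-21.2  22.1  44.8]
10 504 [-21.9  21.9  44.8]
20 550 [-21.7  21.2  45.5]
30 564 [-21.4  22.3  44.9]
40 595 [-21.2  21.8  45.3]
50 592 [-21.2  21.8  45.9]
60 698 [-21.1  21.6  44.7]
70 358 [-13.3  13.7  36.3]
80 400 [-13.1  13.5  37. ]
90 413 [-13.   13.2  36.8]
100 276 [-12.9  13.2  36.2]
t=2.20 pos [499.9 -62.3 231.7] yaw 169.8 w 85.6 F [-0.1 -0.   0.6]
 world delta [ -2.9 -27.7 -81.7] tool delta [ -2.1 -27.8  81.7] twist 0.007 (j6 -0.38)
```

View pics/w1.png

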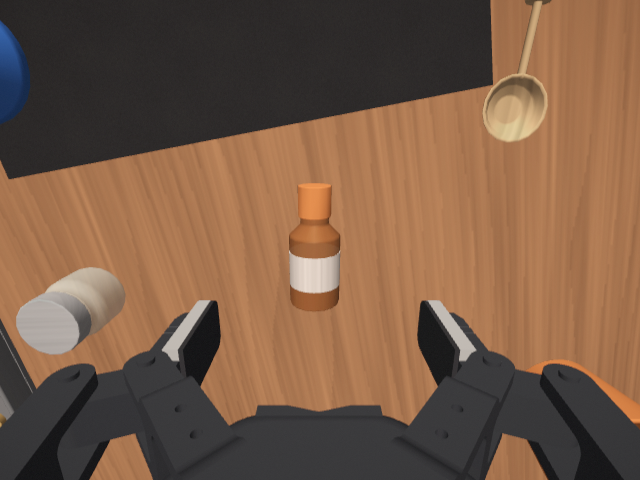

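```bash
python3 -m crank '{"delta_pos":[[-0.001,-0.0071,0.035],[-0.001,-0.0071,0.035],[-0.001,-0.0071,0.035],[-0.001,-0.0071,0.028],[0,0,0.02],[0,0,0.0027],[0,0,0],[0,0,0]],"twist":[0.007,0,0,0,0,0,0,0]}' 0.6;  python3 - <<'E'
from h import *
plan([498.7,-91,76],np.radians(-10.5))
E
python3 -m crank '{"delta_pos":[[0,0,0],[0,0,0],[0,0,0],[0,0,0]],"twist":[0,0,0,0]}' 0.32;python3 -m crank '{"delta_pos":[[0,0,0],[0,0,0]],"twist":[0,0]}' 0.32
```

```text
clock: 2.87
position: [499.3, -90.7, 77.0]
ee_rot: [0.097, 0.995, 0.0, 0.001]
contact_force: [-0.0, -0.2, 0.7]
gripper_width: 51.2
t=2.87 pos [499.3 -90.7  77. ] yaw 168.8 w 51.2 F [-0.  -0.2  0.7]
 world delta [-0.6 -0.3 -1. ] tool delta [ 0.6 -0.4  1. ] twist -0.012 (j6 -0.34)
clock: 3.2
position: [499.2, -90.8, 77.4]
ee_rot: [0.097, 0.995, 0.0, 0.001]
contact_force: [-0.9, -0.2, 2.3]
gripper_width: 27.5
clock: 3.37
position: [499.1, -91.0, 77.0]
ee_rot: [0.097, 0.995, 0.0, 0.001]
contact_force: [-0.4, -1.1, 3.2]
gripper_width: 28.0
```

```bash
python3 -m crank '{"delta_pos":[[0,0.0039,-0.0126],[0,0.0057,-0.0122],[0,0.0073,-0.0113],[0,0.0089,-0.0101],[0,0,0],[0,0,0]],"twist":[0,0,0,0,0,0]}' 0.32;  python3 - <<'E'
from h import *
s=arm.read_state()
p,d=imaging.get_image("wrist"); cv2.imwrite("pics/w2.png",p)
p,d=imaging.get_image("scene"); cv2.imwrite("pics/s2.png",cv2.resize(p[200:330,240:420],None,fx=4,fy=4))
E
```

```text
clock: 3.87
position: [503.3, -65.3, 122.2]
ee_rot: [0.097, 0.995, 0.0, 0.0]
contact_force: [-0.0, -0.3, -1.3]
gripper_width: 27.6
```

View pics/w2.png

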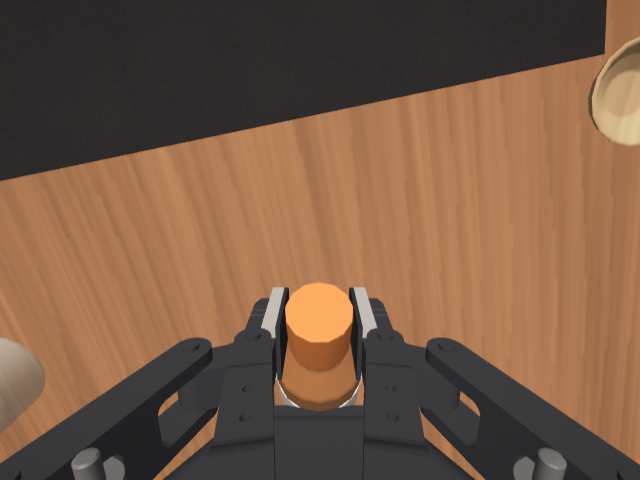

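View pics/s2.png

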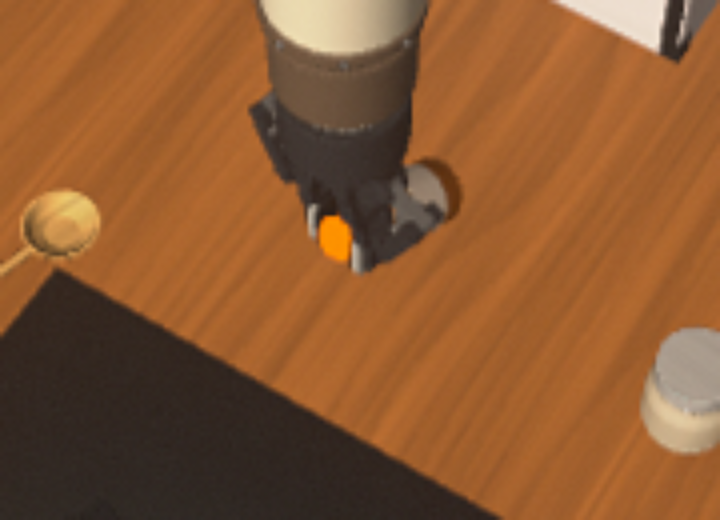

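```bash
python3 -m crank '{"delta_pos":[[0,0.0101,-0.0089],[0,0.0113,-0.0073],[0,0.0122,-0.0057],[0,0.0129,-0.0039],[0,0.0133,-0.0021],[0,0.0135,-0.0003],[0,0.0117,0.0014],[0,0.0052,0.001]],"twist":[0,0,0,0,0,0,0,0]}' 0.32; python3 -m crank '{"delta_pos":[[0,0,0],[0,0,0]],"twist":[0,0]}' 0.32; python3 - <<'E'
from h import *
s=arm.read_state()
p,d=imaging.get_image("wrist"); cv2.imwrite("pics/w3.png",p)
p,d=imaging.get_image("scene"); cv2.imwrite("pics/s3.png",cv2.resize(p[170:330,240:420],None,fx=4,fy=4))
E
```

```text
clock: 4.63
position: [521.4, 24.9, 148.0]
ee_rot: [0.096, 0.995, 0.0, 0.0]
contact_force: [-0.2, -0.2, -2.1]
gripper_width: 27.8
clock: 4.8
position: [520.6, 23.1, 147.6]
ee_rot: [0.097, 0.995, -0.0, -0.001]
contact_force: [0.6, 0.2, -2.6]
gripper_width: 27.3
```

View pics/w3.png

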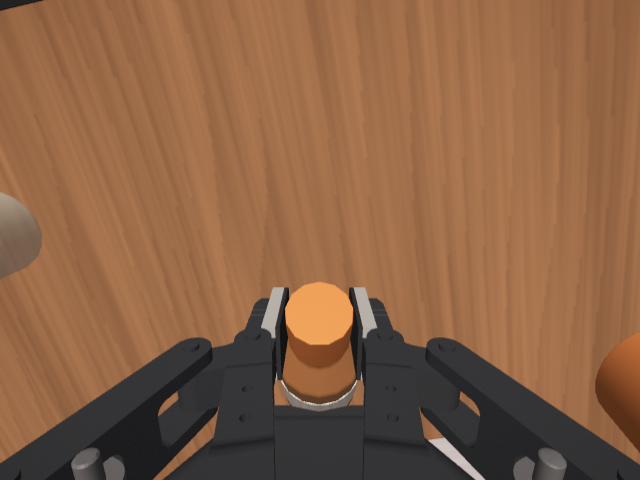

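View pics/s3.png

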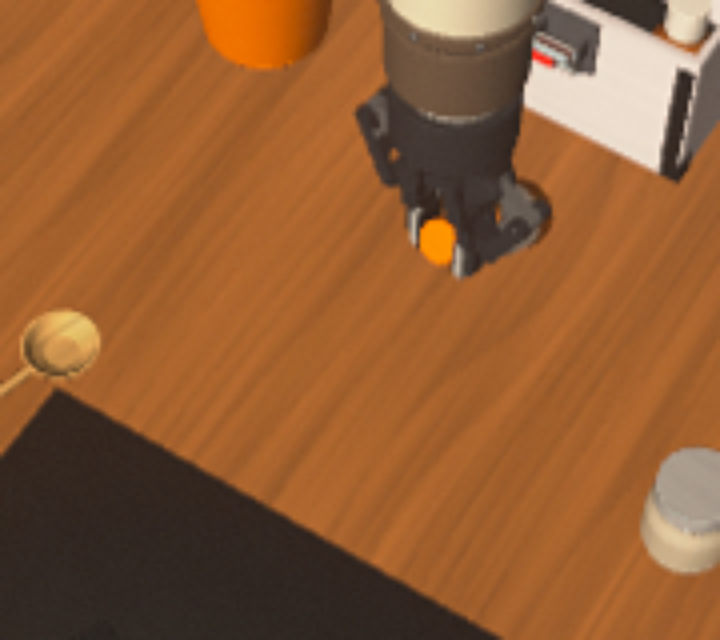

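```bash
cat >> h.py <<'E'
def cap(save=None,lo=60,half=40,ax=None):
    """tilt & position of orange cap from wrist image"""
    s=arm.read_state(); p,d=imaging.get_image("wrist")
    if save: cv2.imwrite(save,p)
    W=world("wrist",d,wristT(s)); hsv=cv2.cvtColor(p,cv2.COLOR_BGR2HSV)
    m=(hsv[...,0]<20)&(hsv[...,1]>150)&(hsv[...,2]>215)
    r=np.hypot(W[...,0]-s['position'][0],W[...,1]-s['position'][1])
    if ax is None: m&=(r<half)
    m&=W[...,2]>lo
    ys,xs=np.nonzero(m); 
    cv2.imwrite("pics/mask.png",m.astype(np.uint8)*255)
    X=W[m]; c=X.mean(0); u,sv,vt=np.linalg.svd(X-c,full_matrices=0); n=vt[2]*np.sign(vt[2][2])
    print("cap top n",len(X),"pix",xs.min(),xs.max(),ys.min(),ys.max(),"c",np.round(c,1),"ext",np.round(X.max(0)-X.min(0),1),"normal",np.round(n,3),"tilt deg",round(np.degrees(np.arccos(n[2])),1),"resid",round(sv[2]/len(X)**.5,2))
    return W,m,c,n
E
python3 - <<'E'
from h import *
p=cv2.imread("pics/w3.png");hsv=cv2.cvtColor(p,cv2.COLOR_BGR2HSV)
for y in range(285,410,8): print(y,hsv[y,320])
cap()
plan([0,0,0])
E
```

```text
285 [ 14 160 240]
293 [ 14 162 240]
301 [ 14 159 240]
309 [ 15 160 240]
317 [ 15 159 240]
325 [ 15 159 239]
333 [ 15 159 240]
341 [ 15 158 239]
349 [ 11 181 128]
357 [ 11 182 126]
365 [ 11 184 125]
373 [ 13 159 160]
381 [ 13 159 160]
389 [ 13 158 160]
397 [ 13 154 111]
405 [ 15  40 141]
cap top n 3289 pix 285 352 282 343 c [519.2  13.1  97. ] ext [26.6 16.7 23.4] normal [-0.156 -0.808  0.569] tilt deg 55.3 resid 0.58
t=4.95 pos [520.7  22.4 148. ] yaw 168.8 w 27.7 F [ 0.5  0.7 -1.8]
 world delta [-520.7  -22.4 -148. ] tool delta [ 506.3 -123.2  148.4]
```

```bash
python3 -m crank '{"delta_pos":[[0,0,-0.003],[0,0,0],[0,0,0]],"twist":[0,0,0]}' 0.326; python3 - <<'E'
from h import *
cap()
E
python3 -m crank '{"delta_pos":[[0,0,0],[0,0,0],[0,0,0]],"twist":[0,0,0]}' 0.33; python3 - <<'E'
from h import *
cap()
E
```

```text
clock: 5.2
position: [521.5, 22.5, 152.1]
ee_rot: [0.097, 0.995, 0.0, 0.001]
contact_force: [-0.0, -0.8, 2.3]
gripper_width: 27.9
cap top n 3651 pix 285 352 290 359 c [521.1  18.  102.2] ext [26.8 25.1 13.2] normal [-0.083 -0.411  0.908] tilt deg 24.8 resid 0.63
clock: 5.5
position: [521.0, 22.9, 151.2]
ee_rot: [0.097, 0.995, 0.0, 0.0]
contact_force: [-0.4, -0.1, 0.2]
gripper_width: 28.3
cap top n 969 pix 298 326 369 410 c [530.6  55.   92.9] ext [13.1  4.5 24.6] normal [-0.075 -0.996  0.055] tilt deg 86.8 resid 0.64
```

```bash
python3 - <<'E'
from h import *
cap("pics/w4.png")
p,d=imaging.get_image("scene"); cv2.imwrite("pics/s4.png",cv2.resize(p[170:330,240:420],None,fx=4,fy=4))
E
```

```text
h.py:38: RuntimeWarning: Mean of empty slice.
  X=W[m]; c=X.mean(0); u,sv,vt=np.linalg.svd(X-c,full_matrices=0); n=vt[2]*np.sign(vt[2][2])
  ret = um.true_divide(
Traceback (most recent call last):
  File "h.py", line 38, in cap
    X=W[m]; c=X.mean(0); u,sv,vt=np.linalg.svd(X-c,full_matrices=0); n=vt[2]*np.sign(vt[2][2])
                                                                       ~~^^^
IndexError: index 2 is out of bounds for axis 0 with size 0
```

View pics/w4.png

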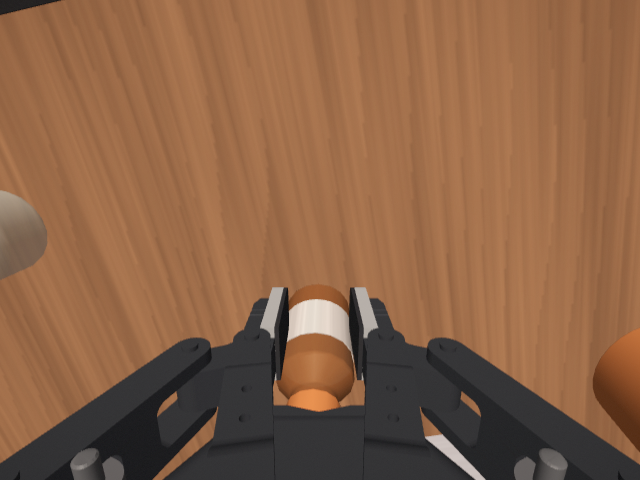

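```bash
python3 -m crank '{"delta_pos":[[0,0,-0.03],[0,0,-0.03],[0,0,-0.02],[0,0,0],[0,0,0],[0,0,0]],"twist":[0,0,0,0,0,0]}' 0.6; python3 - <<'E'
from h import *
p,d=imaging.get_image("scene"); cv2.imwrite("pics/s4.png",cv2.resize(p[120:330,240:460],None,fx=3,fy=3))
p,d=imaging.get_image("wrist"); cv2.imwrite("pics/w5.png",p)
E
```

```text
clock: 6.1
position: [520.4, 22.8, 230.5]
ee_rot: [0.097, 0.995, -0.0, -0.001]
contact_force: [0.8, -0.0, 0.3]
gripper_width: 51.1
```

View pics/s4.png

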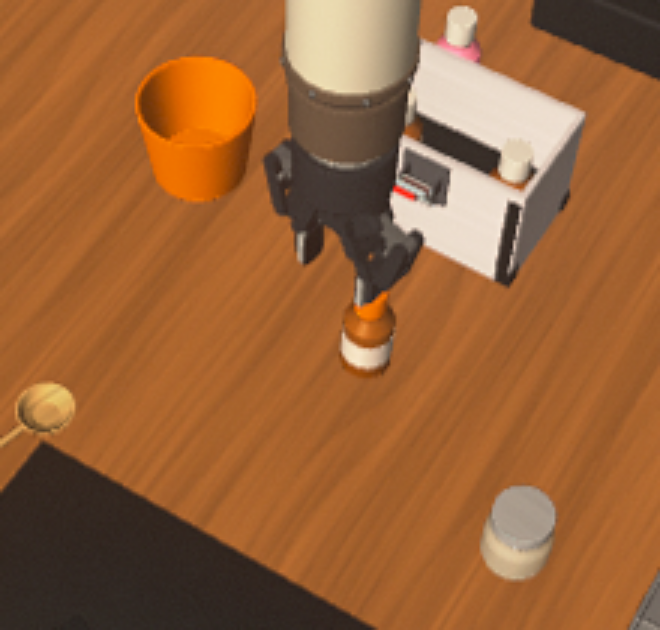

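View pics/w5.png

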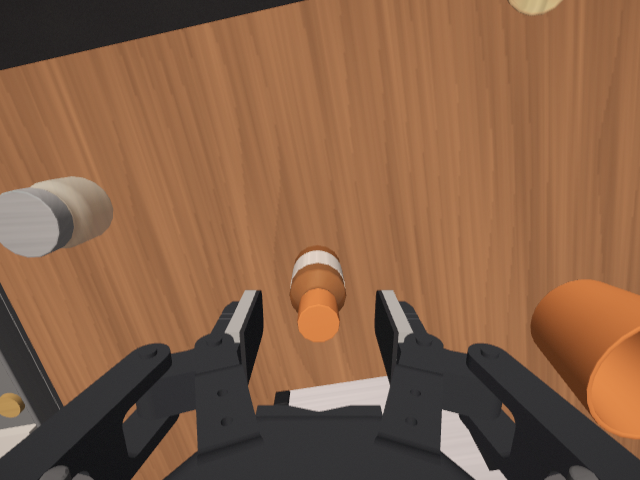

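```bash
python3 -m crank '{"delta_pos":[[0,0,0],[0,0,0],[0,0,0]],"twist":[0,0,0]}' 0.6;python3 - <<'E'
from h import *
s=arm.read_state(); p,d=imaging.get_image("wrist"); cv2.imwrite("pics/w6.png",p)
W=world("wrist",d,wristT(s))
m=(np.abs(W[...,0]-520)<50)&(np.abs(W[...,1]-20)<110)&(W[...,2]>12)&(W[...,2]<115)
ys,xs=np.nonzero(m); print(m.sum(),xs.min(),xs.max(),ys.min(),ys.max())
X=W[m]; print(X.min(0),X.max(0))
for z in range(10,115,8):
    k=(X[:,2]>=z)&(X[:,2]<z+8)
    if k.sum()>5: print(z,k.sum(),np.round(X[k].min(0),1),np.round(X[k].max(0),1))
E
```

```text
clock: 6.45
position: [520.9, 22.9, 230.6]
ee_rot: [0.097, 0.995, -0.0, -0.001]
contact_force: [0.5, 0.6, 0.1]
gripper_width: 51.4
4051 290 345 248 341
[507.76756702  39.64734425  12.11773979] [551.14423066  78.98110676 105.37260377]
10 68 [508.5  40.4  12.1] [548.1  57.4  17.9]
18 128 [508.2  39.9  18.1] [549.9  57.9  26. ]
26 151 [507.8  39.7  26. ] [549.1  62.   34. ]
34 156 [507.9  40.   34.1] [550.1  61.   42. ]
42 204 [507.8  39.6  42. ] [550.4  62.5  50. ]
50 182 [508.4  40.4  50. ] [547.9  61.4  58. ]
58 747 [508.4  40.2  58. ] [551.1  79.   66. ]
66 577 [511.3  43.9  66. ] [547.4  71.7  73.9]
74 85 [516.2  48.   74.2] [543.2  61.9  81.9]
82 191 [516.   48.1  82.1] [543.   63.6  90. ]
90 208 [515.9  48.1  90.1] [542.9  63.6  98. ]
98 1354 [516.   48.2  98. ] [543.4  76.4 105.4]
```

View pics/w6.png

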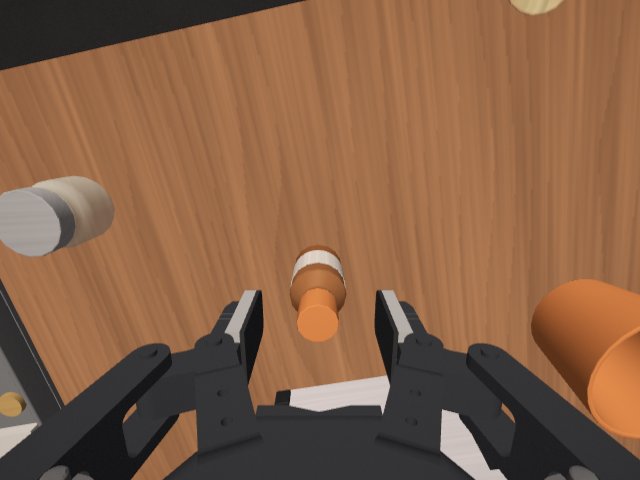

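```bash
python3 - <<'E'
from h import *
z=np.load("top0.npz"); W=world("top",z['d'])
m=(W[...,0]>390)&(W[...,0]<620)&(W[...,1]>170)&(W[...,1]<330)&(W[...,2]>117)&(W[...,2]<131)
X=W[m]; r=cv2.minAreaRect(X[:,:2].astype(np.float32)); print(m.sum(),r)
z=np.load("scene0.npz"); W=world("scene",z['d'])
m=(W[...,0]>390)&(W[...,0]<620)&(W[...,1]>170)&(W[...,1]<330)&(W[...,2]>117)&(W[...,2]<131)
X=W[m]; print(m.sum(),cv2.minAreaRect(X[:,:2].astype(np.float32)))
plan([529.7,62,175],np.radians(90))
E
```

```text
1139 ((508.03607177734375, 252.03831481933594), (116.15336608886719, 183.9253387451172), 88.88445281982422)
701 ((507.50982666015625, 252.0326385498047), (122.79432678222656, 186.36695861816406), 88.98680114746094)
t=6.50 pos [520.9  22.8 230.7] yaw 168.8 w 51.2 F [ 0.6  0.2 -0.3]
 world delta [  8.8  39.2 -55.7] tool delta [-1.1 40.2 55.7] twist 1.376 (j6 -0.55)
```

```bash
python3 -m crank '{"delta_pos":[[-0.001,0.02,0],[0,0.02,0],[0,0,0],[0,0,0],[0,0,0],[0,0,0],[0,0,0],[0,0,0]],"twist":[0.125,0,0.125,0.125,0.125,0.125,0.125,0.125]}' 0.6;python3 -m crank '{"delta_pos":[[0,0,0],[0,0,0],[0,0,0],[0,0,0],[0,0,0]],"twist":[0.125,0.125,0.125,0.125,0.02]}' 0.6; python3 - <<'E'
from h import *
cap("pics/w7.png",lo=98)
plan([529.7,62,146],np.radians(88.9))
E
```

```text
clock: 7.17
position: [532.1, 61.3, 231.0]
ee_rot: [0.512, 0.859, -0.0, -0.0]
contact_force: [1.0, -0.3, 0.0]
gripper_width: 51.2
clock: 7.58
position: [532.1, 61.3, 231.0]
ee_rot: [0.715, 0.699, -0.0, -0.0]
contact_force: [-0.0, -0.0, 0.1]
gripper_width: 51.1
cap top n 1335 pix 301 343 239 278 c [529.6  62.1 103.6] ext [26.3 26.   3.7] normal [ 0.006 -0.001  1.   ] tilt deg 0.4 resid 0.61
t=7.63 pos [532.1  61.3 231.1] yaw 88.9 w 51.2 F [-0.4 -0.2  0.6]
 world delta [ -2.4   0.7 -85.1] tool delta [ 0.7 -2.4 85.1] twist 0.000 (j6 -2.01)
```

```bash
python3 -m crank '{"delta_pos":[[0.0007,-0.0024,0.03],[0,0,0.03],[0,0,0.015],[0,0,0.01],[0,0,0],[0,0,0]],"twist":[0,0,0,0,0,0]}' 0.6;python3 -m crank '{"delta_pos":[[0,0,0],[0,0,0],[0,0,0],[0,0,0],[0,0,0]],"twist":[0,0,0,0,0]}' 0.25;python3 -m crank '{"delta_pos":[[0,0,-0.01],[0,0,-0.03],[0,0,-0.035],[0,0,-0.035],[0,0,-0.03],[0,0,-0.008],[0,0,0]],"twist":[0,0,0,0,0,0,0]}' 0.25; python3 - <<'E'
from h import *
cap("pics/w8.png",lo=200)
plan([504,252,298],np.radians(88.9))
E
```

```text
clock: 8.13
position: [530.2, 62.1, 146.4]
ee_rot: [0.713, 0.701, -0.0, 0.0]
contact_force: [0.8, 0.3, 0.3]
gripper_width: 51.4
clock: 8.55
position: [530.8, 62.5, 147.8]
ee_rot: [0.714, 0.701, 0.002, 0.001]
contact_force: [-0.8, 1.8, 6.3]
gripper_width: 26.7
clock: 9.13
position: [530.2, 62.2, 297.0]
ee_rot: [0.714, 0.7, 0.003, 0.001]
contact_force: [-0.4, 0.6, -2.4]
gripper_width: 26.4
cap top n 3344 pix 285 352 293 366 c [528.9  60.5 252.7] ext [28.  26.  24.1] normal [-0.02  -0.053  0.998] tilt deg 3.2 resid 1.52
t=9.18 pos [529.2  61.9 294.4] yaw 88.9 w 26.3 F [-0.2 -0.  -3. ]
 world delta [-25.2 190.1   3.6] tool delta [189.5 -28.9  -3.4] twist -0.001 (j6 -2.01)
```

View pics/w8.png

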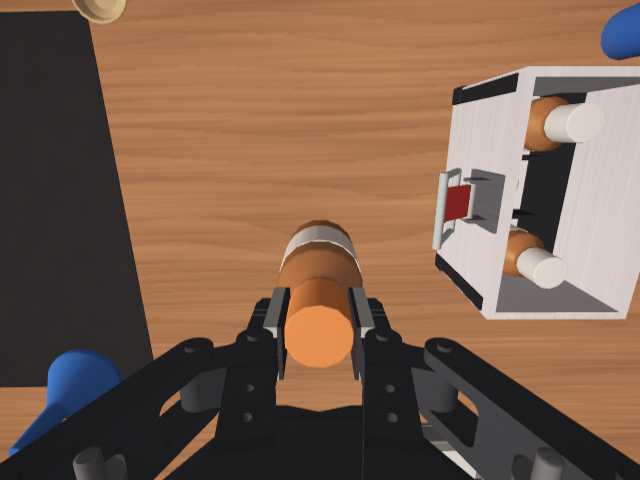

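```bash
python3 -m crank '{"delta_pos":[[0.02,-0.003,0],[0.035,-0.006,0],[0.035,-0.006,0],[0.035,-0.006,0],[0.03,-0.004,0],[0.02,-0.004,0],[0.0145,0,0],[0,0,0]],"twist":[0,0,0,0,0,0,0,0]}' 0.25; python3 - <<'E'
from h import *
s=arm.read_state(); p,d=imaging.get_image("wrist"); cv2.imwrite("pics/w9.png",p)
W=world("wrist",d,wristT(s)); np.savez("w9.npz",p=p,W=W,d=d)
m=(W[...,0]>390)&(W[...,0]<630)&(W[...,1]>170)&(W[...,1]<330)&(W[...,2]>118)&(W[...,2]<129)
X=W[m]; r=cv2.minAreaRect(X[:,:2].astype(np.float32)); print(m.sum(),r)
hsv=cv2.cvtColor(p,cv2.COLOR_BGR2HSV)
g=(hsv[...,0]>50)&(hsv[...,0]<80)&(hsv[...,1]>150); print("green",g.sum(),np.nanmean(W[g],0) if g.any() else 0)
w=(hsv[...,1]<60)&(hsv[...,2]>150)&(W[...,2]>104)&(W[...,2]<114)
n,l,st,c=cv2.connectedComponentsWithStats(w.astype(np.uint8))
for i in range(1,n):
    if st[i,4]>150: print(st[i],W[l==i].mean(0),W[l==i].min(0),W[l==i].max(0))
plan([504,252,298],np.radians(88.9))
E
```

```text
clock: 9.85
position: [503.8, 254.0, 291.5]
ee_rot: [0.713, 0.701, -0.002, -0.0]
contact_force: [0.2, 0.2, -2.1]
gripper_width: 26.6
5385 ((508.21575927734375, 251.490234375), (114.93688201904297, 183.70970153808594), 88.93964385986328)
green 0 0
[379 128  14 175 448] [485.85121443 303.19509654 109.04795642] [423.74891712 301.65438125 104.02513751] [558.64130577 304.54591593 113.99490291]
[ 301  149   38   38 1124] [450.29118112 253.74564128 109.41652495] [437.22264246 240.30394071 104.87733629] [463.74263466 267.31735875 111.53547858]
[625 315  15  85 708] [616.21407351 522.66794164 108.64899235] [576.74193727 517.28858949 104.0070678 ] [662.11657159 540.70935558 113.98755908]
t=9.90 pos [503.8 252.6 291.9] yaw 89.0 w 26.1 F [ 0.2  0.1 -2.4]
 world delta [ 0.2 -0.6  6.1] tool delta [-0.6  0.2 -6.1] twist 0.001 (j6 -2.34)
```

View pics/w9.png

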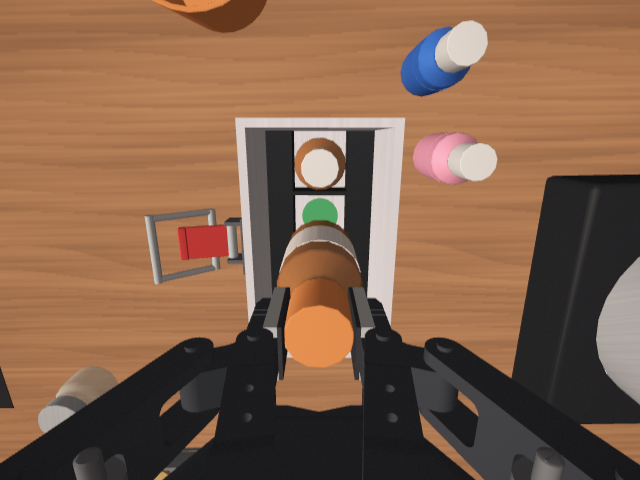

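```bash
python3 - <<'E'
from h import *
z=np.load("w9.npz"); p,W=z['p'],z['W']; hsv=cv2.cvtColor(p,cv2.COLOR_BGR2HSV); print(hsv[212,320],W[212,320])
g=(hsv[...,0]>40)&(hsv[...,0]<90)&(hsv[...,1]>80)
g[:190]=0;g[240:]=0
X=W[g]; print(g.sum(),X.min(0),X.max(0))
# circle edge: leftmost/rightmost per row
C,r=cv2.minEnclosingCircle(X[:,:2].astype(np.float32)); print(C,r)
# inner walls of rim per some columns: y extents of rim points by x band
m=(W[...,2]>119)&(W[...,2]<129)&(W[...,1]>170)&(W[...,1]<330)
for x in range(420,600,20):
    k=m&(np.abs(W[...,0]-x)<5); 
    if k.sum(): 
        y=np.sort(W[k][:,1]); print(x,np.round([y[0],y[-1]],1), np.round(y[y<253].max(),1) if (y<253).any() else '', np.round(y[y>253].min(),1) if (y>253).any() else '')
hs=(hsv[...,1]>150)&(hsv[...,2]>215)&(hsv[...,0]<20); hs[:280]=0
k=hs&(W[...,2]>240)&(W[...,2]<256); n=W[k]; print("cap",n.mean(0),n.min(0),n.max(0))
E
```

```text
[ 66 128 164] [505.39966131 253.59148462   5.54727256]
662 [nan nan nan] [nan nan nan]
(501.824951171875, 253.16635131835938) 21.95509147644043
420 [198.1 310.4] 252.7 253.3
440 [197.8 310.1] 204.5 303.6
460 [197.6 309.7] 203.8 303.4
480 [197.2 309.4] 203.5 302.9
500 [196.9 309. ] 203.2 302.6
520 [196.5 308.4] 202.8 302.3
540 [196.1 308.1] 202.5 301.9
560 [196.1 308. ] 200.5 302.0
cap [502.16278915 252.21361379 247.43261691] [488.92102426 239.42626042 241.0774119 ] [516.08884514 265.41447854 249.54089372]
```

```bash
python3 -m crank '{"delta_pos":[[0.0005,0.0057,0],[0,0,0.01],[0,0,0.03],[0,0,0.025],[0,0,0.01],[0,0,0],[0,0,0]],"twist":[0,0,0,0,0,0,0]}' 0.25; python3 - <<'E'
from h import *
plan([509.5,253,152.4],np.radians(88.9))
cap("pics/w10.png",lo=150)
E
```

```text
clock: 10.48
position: [510.7, 251.8, 219.2]
ee_rot: [0.714, 0.7, -0.0, 0.0]
contact_force: [0.4, 0.1, -1.3]
gripper_width: 26.6
t=10.48 pos [510.7 251.8 219.2] yaw 88.9 w 26.6 F [ 0.4  0.1 -1.3]
 world delta [ -1.2   1.2 -66.8] tool delta [ 1.2 -1.2 66.8] twist -0.001 (j6 -2.33)
cap top n 3316 pix 285 352 295 366 c [509.1 250.  175. ] ext [27.4 26.  23.3] normal [-0.012 -0.05   0.999] tilt deg 3.0 resid 1.5
```

View pics/w10.png

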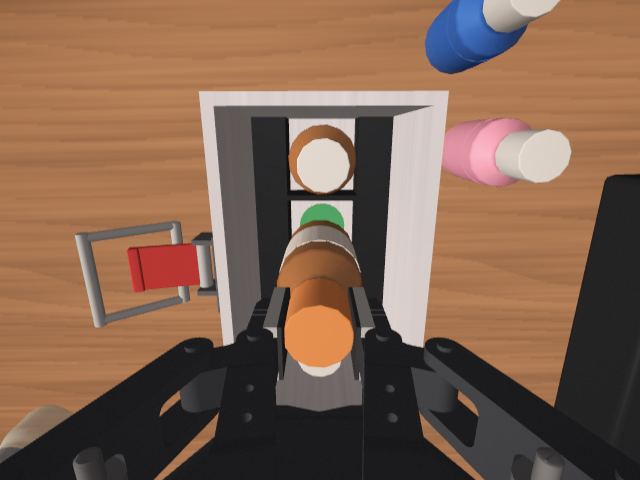

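```bash
python3 -m crank '{"delta_pos":[[0.0012,-0.0012,0.015],[0,0,0.018],[0,0,0.014],[0,0,0.009],[0,0,0.005],[0,0,0],[0,0,0]],"twist":[0,0,0,0,0,0,0]}' 0.25; python3 - <<'E'
from h import *
plan([509.5,253,152.4],np.radians(88.9))
cap("pics/w11.png",lo=100)
E
```

```text
clock: 11.12
position: [509.6, 254.0, 159.2]
ee_rot: [0.714, 0.7, 0.001, 0.0]
contact_force: [0.6, -0.8, -2.2]
gripper_width: 26.6
t=11.12 pos [509.6 254.  159.2] yaw 88.9 w 26.6 F [ 0.6 -0.8 -2.2]
 world delta [-0.1 -1.  -6.8] tool delta [-1.1 -0.1  6.8] twist 0.000 (j6 -2.34)
cap top n 3342 pix 285 352 300 366 c [508.1 252.3 115. ] ext [27.4 26.  16.9] normal [-0.012 -0.039  0.999] tilt deg 2.3 resid 1.11
```

View pics/w11.png

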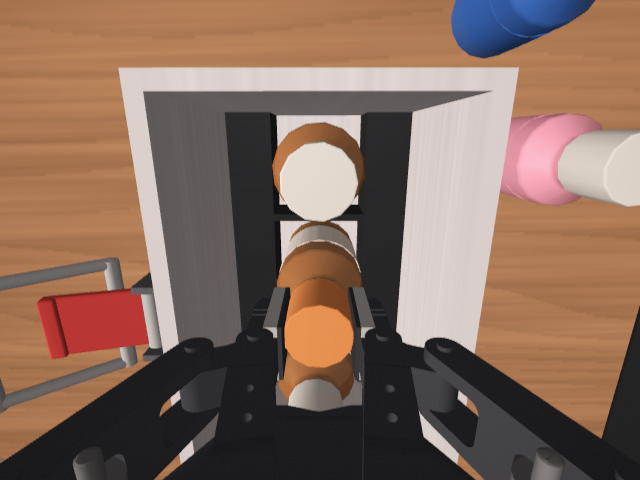

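Good, in its place without contact. Lower slowly to the floor.

```bash
python3 -m crank '{"delta_pos":[[0,0,0.002],[0,0,0.002],[0,0,0.0015],[0,0,0],[0,0,0]],"twist":[0,0,0,0,0]}' 0.25; python3 -m crank '{"delta_pos":[[0,0,0.001],[0,0,0]],"twist":[0,0]}' 0.25
```

```text
clock: 11.58
position: [509.4, 254.0, 153.8]
ee_rot: [0.714, 0.7, 0.001, 0.0]
contact_force: [-0.4, 0.3, 3.9]
gripper_width: 26.4
clock: 11.75
position: [509.6, 254.1, 153.7]
ee_rot: [0.714, 0.701, 0.001, 0.001]
contact_force: [-3.3, -0.6, 8.9]
gripper_width: 26.4
```

```bash
python3 -m crank '{"delta_pos":[[0,0,0],[0,0,0],[0,0,0],[0,0,0]],"twist":[0,0,0,0]}' 0.5; python3 -m crank '{"delta_pos":[[0,0,-0.01],[0,0,-0.03],[0,0,-0.035],[0,0,-0.035],[0,0,-0.03],[0,0,-0.01],[0,0,0]],"twist":[0,0,0,0,0,0,0]}' 0.5; python3 - <<'E'
from h import *
cap("pics/w12.png",lo=100)
plan([509.5,253,152.4],np.radians(88.9))
E
```

```text
clock: 12.08
position: [508.9, 253.6, 151.3]
ee_rot: [0.714, 0.7, -0.0, -0.0]
contact_force: [0.1, 0.7, 0.4]
gripper_width: 42.7
clock: 12.67
position: [509.9, 254.3, 306.1]
ee_rot: [0.714, 0.7, 0.004, 0.001]
contact_force: [-0.8, 0.3, -0.4]
gripper_width: 43.2
cap top n 816 pix 302 334 213 244 c [508.  253.4 109.5] ext [26.8 26.  10.2] normal [-0.001 -0.016  1.   ] tilt deg 0.9 resid 0.86
t=12.72 pos [509.  253.8 303.3] yaw 88.9 w 42.7 F [-1.2  0.1 -0.4]
 world delta [   0.5   -0.8 -150.9] tool delta [ -1.2   0.2 150.8] twist -0.000 (j6 -2.34)
```

View pics/w12.png

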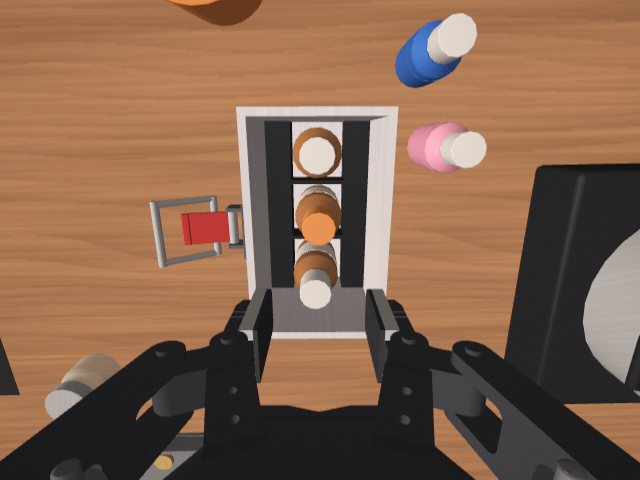

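```bash
python3 - <<'E'
from h import *
s=arm.read_state(); p,d=imaging.get_image("wrist"); W=world("wrist",d,wristT(s)); np.savez("w12.npz",p=p,W=W)
hsv=cv2.cvtColor(p,cv2.COLOR_BGR2HSV)
m=((hsv[...,0]<6)|(hsv[...,0]>174))&(hsv[...,1]>150)&(W[...,1]<200)&(W[...,2]>60)
X=W[m]; print("lever",m.sum(),X.mean(0),X.min(0),X.max(0))
k=X[:,1].argsort(); 
for q in (X[k[:60]],X[k[-60:]]): print(q.mean(0))
u,sv,vt=np.linalg.svd(X-X.mean(0),full_matrices=0); print(vt,sv)
g=(W[...,1]<195)&(W[...,1]>100)&(W[...,2]>60)&(W[...,0]>440)&(W[...,0]<570)&~m
X=W[g]
for y in range(120,195,5):
    q=X[(X[:,1]>=y)&(X[:,1]<y+5)]
    if len(q)>3: print(y,len(q),np.round(q.min(0),1),np.round(q.max(0),1))
m=(W[...,0]>390)&(W[...,0]<630)&(W[...,1]>190)&(W[...,1]<330)&(W[...,2]>118)&(W[...,2]<129)
for x in range(420,600,20):
    k=m&(np.abs(W[...,0]-x)<5)
    if k.sum(): y=W[k][:,1]; print(x,np.round([y.min(),y.max()],1),end=' ')
# lid plan from start images
for n in ("top","scene"):
    z=np.load(n+"0.npz"); Wt=world(n,z['d']); 
    k=(Wt[...,0]>400)&(Wt[...,0]<640)&(Wt[...,1]<-250)&(Wt[...,1]>-460)&(Wt[...,2]>15)&(Wt[...,2]<30)
    print(n,k.sum(),cv2.minAreaRect(Wt[k][:,:2].astype(np.float32)))
    k=(Wt[...,0]>400)&(Wt[...,0]<640)&(Wt[...,1]<-250)&(Wt[...,1]>-460)&(Wt[...,2]>42)&(Wt[...,2]<70)
    print(n,k.sum(),Wt[k].mean(0),cv2.minAreaRect(Wt[k][:,:2].astype(np.float32)))
E
```

```text
lever 1416 [506.41979238 160.6562217  104.92037417] [493.65652167 143.22036761  98.97365198] [520.09104987 178.83921247 111.94155593]
[506.62537088 144.56071649 110.24210178]
[505.9794837  177.75362198 100.47997167]
[[ 0.03641342  0.96020552 -0.2769105 ]
 [-0.99932045  0.03657277 -0.00459101]
 [ 0.00571907  0.2768895   0.96088475]] [393.20191321 278.52610341  33.15687892]
125 125 [480.2 127.2 119.4] [532.1 130.  126.9]
130 482 [480.1 130.  120. ] [532.3 135.  128.2]
135 110 [480.1 135.  116.1] [531.8 140.  123.4]
140 105 [480.4 140.  106.9] [532.5 145.  120.6]
145 110 [480.3 145.1 102.7] [532.1 150.  116.3]
150 102 [480.5 150.1 103.2] [532.5 155.  112.7]
155 102 [480.7 155.  101.4] [532.2 159.9 108.8]
160 107 [480.8 160.   97.4] [532.5 165.  107. ]
165 198 [480.8 165.   93.6] [531.9 170.  104.1]
170 14 [483.3 170.   95.5] [494.2 174.2 100.8]
175 72 [489.9 175.1  89.8] [524.2 180.  107.1]
180 286 [489.9 180.   91.1] [524.1 185.  108.8]
185 369 [490.  185.   90.1] [524.5 190.  322. ]
190 1784 [485.4 190.  104.5] [529.  195.  324.8]
420 [198.3 310.4] 440 [197.8 310.3] 460 [197.5 309.7] 480 [197.1 309.4] 500 [194.3 309. ] 520 [194.6 308.3] 540 [196.  308.2] 560 [195.8 307.5] top 4412 ((529.1802978515625, -361.5349426269531), (128.1587371826172, 186.3335723876953), 69.24650573730469)
top 308 [ 530.54798311 -353.71731122   54.24514213] ((531.0009155273438, -354.6688537597656), (14.793184280395508, 78.80774688720703), 69.79330444335938)
scene 3843 ((529.219970703125, -360.48712158203125), (127.52664947509766, 187.1163330078125), 69.75476837158203)
scene 253 [ 533.63584847 -355.51997388   54.73199114] ((532.501708984375, -354.2911071777344), (14.514655113220215, 79.58859252929688), 69.40877532958984)
```

```bash
python3 -m crank '{"delta_pos":[[-0.03,0.0022,0],[-0.0405,0.0022,0],[-0.0405,0.0022,0],[-0.0405,0.0022,0],[-0.0405,0.0022,0],[-0.0405,0.0022,0],[-0.0405,0.0022,0],[-0.0405,0.0022,0]],"twist":[0,0,0,0,0,0,0,0]}' 0.5; python3 -m crank '{"delta_pos":[[-0.0405,0.0022,0],[-0.0405,0.0022,0],[-0.0405,0.0022,0],[-0.0405,0.0022,0],[-0.0405,0.0022,0],[-0.0405,0.0022,0],[-0.0405,0.0022,0],[0,0,0]],"twist":[0,0,0,0,0,0,0,0.11]}' 0.5; python3 -m crank '{"delta_pos":[[0,0,0],[0,0,0],[0,0,0]],"twist":[0.115,0.115,0]}' 0.5;python3 - <<'E'
from h import *
s=arm.read_state(); p,d=imaging.get_image("wrist"); W=world("wrist",d,wristT(s)); cv2.imwrite("pics/w13.png",p)
k=(W[...,0]>400)&(W[...,0]<660)&(W[...,1]<-240)&(W[...,1]>-470)&(W[...,2]>13)&(W[...,2]<26)
print(k.sum(),cv2.minAreaRect(W[k][:,:2].astype(np.float32)),np.median(W[k][:,2]))
k=(W[...,0]>400)&(W[...,0]<660)&(W[...,1]<-240)&(W[...,1]>-470)&(W[...,2]>48)&(W[...,2]<65)
print(k.sum(),W[k].mean(0),cv2.minAreaRect(W[k][:,:2].astype(np.float32)))
plan([531.5,-354.5,104],np.radians(69.5))
E
```

```text
clock: 13.43
position: [519.3, -62.0, 299.6]
ee_rot: [0.714, 0.7, -0.002, -0.001]
contact_force: [0.4, 1.1, 0.3]
gripper_width: 42.6
clock: 14.1
position: [529.2, -349.6, 297.8]
ee_rot: [0.754, 0.657, -0.002, -0.002]
contact_force: [0.2, 1.3, 1.1]
gripper_width: 42.8
clock: 14.35
position: [529.7, -344.0, 298.8]
ee_rot: [0.823, 0.568, -0.001, -0.002]
contact_force: [0.1, -0.5, -1.1]
gripper_width: 42.6
17160 ((529.2429809570312, -362.2005920410156), (127.66996002197266, 184.68563842773438), 69.42247772216797) 19.53442526874329
1202 [ 529.82740864 -354.94599953   55.01751979] ((531.255615234375, -355.67431640625), (14.04737377166748, 79.1180419921875), 69.45661163330078)
t=14.40 pos [ 529.9 -343.8  299.2] yaw 69.5 w 42.8 F [0.2 0.2 0.4]
 world delta [   1.6  -10.7 -195.2] tool delta [ -9.5   6.2 195.2] twist 0.000 (j6 -1.61)
```

View pics/w13.png

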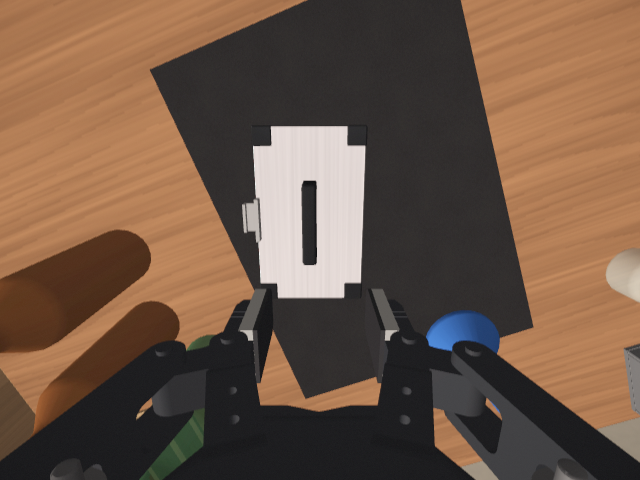

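```bash
python3 -m crank '{"delta_pos":[[-0.0107,0.0055,0.025],[0,0,0.04],[0,0,0.04],[0,0,0.04],[0,0,0.03],[0,0,0.015],[0,0,0],[0,0,0]],"twist":[0,0,0,0,0,0,0,0]}' 0.5;python3 - <<'E'
from h import *
plan([531.3,-355.7,104],np.radians(69.45))
E
```

```text
clock: 15.07
position: [531.5, -355.4, 110.4]
ee_rot: [0.821, 0.57, -0.001, -0.001]
contact_force: [-0.2, -0.0, 1.1]
gripper_width: 42.7
t=15.07 pos [ 531.5 -355.4  110.4] yaw 69.6 w 42.7 F [-0.2 -0.   1.1]
 world delta [-0.2 -0.3 -6.4] tool delta [-0.3 -0.1  6.4] twist 0.002 (j6 -1.59)
```

```bash
python3 -m crank '{"delta_pos":[[0,0,0.0065],[0,0,0],[0,0,0],[0,0,0],[0,0,0],[0,0,0]],"twist":[0,0,0,0,0,0]}' 0.0;python3 -m crank '{"delta_pos":[[0,0,-0.005],[0,0,-0.015],[0,0,-0.03],[0,0,-0.035],[0,0,-0.035],[0,0,-0.03],[0,0,-0.02],[0,0,0]],"twist":[0,0,0,0,0,0,0,0]}' 0.0;python3 - <<'E'
from h import *
plan([508.0,252.8,280],np.radians(88.94))
p,d=imaging.get_image("wrist"); cv2.imwrite("pics/w14.png",p)
E
```

```text
clock: 15.57
position: [532.4, -355.7, 106.2]
ee_rot: [0.822, 0.57, 0.001, 0.001]
contact_force: [-0.1, 2.7, 1.8]
gripper_width: 12.5
clock: 16.23
position: [533.0, -356.9, 280.6]
ee_rot: [0.822, 0.57, 0.002, 0.004]
contact_force: [0.7, -1.1, -2.9]
gripper_width: 12.7
t=16.23 pos [ 533.  -356.9  280.6] yaw 69.4 w 12.7 F [ 0.7 -1.1 -2.9]
 world delta [-2.500e+01  6.097e+02 -6.000e-01] tool delta [ 562.  -237.5   -2.4] twist -0.340 (j6 -1.59)
```

View pics/w14.png

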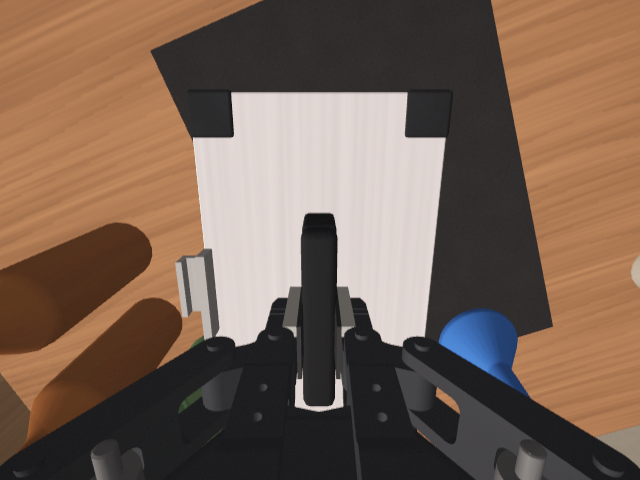

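```bash
python3 -m crank '{"delta_pos":[[0,0,0],[0,0,0],[0,0,0],[0,0,0],[0.02,-0.0012,0],[0.03,-0.0018,0],[0.039,-0.0023,0],[0.039,-0.0023,0]],"twist":[-0.06,-0.11,-0.11,-0.06,0,0,0,0]}' 0.0;python3 -m crank '{"delta_pos":[[0.039,-0.0023,0],[0.039,-0.0023,0],[0.039,-0.0023,0],[0.039,-0.0023,0],[0.039,-0.0023,0],[0.039,-0.0023,0],[0.039,-0.0023,0],[0.039,-0.0023,0]],"twist":[0,0,0,0,0,0,0,0]}' 0.0;python3 -m crank '{"delta_pos":[[0.039,-0.0023,0],[0.039,-0.0023,0],[0.03,-0.002,0],[0.02,-0.0012,0],[0.01,-0.001,0],[0,0,0],[0,0,0]],"twist":[0,0,0,0,0,0,0]}' 0.0;python3 - <<'E'
from h import *
plan([508.0,252.8,280],np.radians(88.94))
E
```

```text
clock: 16.95
position: [524.8, -226.5, 271.2]
ee_rot: [0.715, 0.699, -0.002, -0.003]
contact_force: [1.2, 1.8, -4.3]
gripper_width: 12.8
clock: 17.62
position: [512.3, 85.9, 272.2]
ee_rot: [0.714, 0.7, -0.003, -0.001]
contact_force: [2.0, 0.3, -4.9]
gripper_width: 12.7
clock: 18.2
position: [507.2, 222.2, 272.8]
ee_rot: [0.714, 0.7, -0.003, -0.0]
contact_force: [0.0, 0.0, -3.5]
gripper_width: 12.9
t=18.20 pos [507.2 222.2 272.8] yaw 88.9 w 12.9 F [ 0.   0.  -3.5]
 world delta [ 0.8 30.6  7.2] tool delta [30.6  0.2 -7.2] twist -0.000 (j6 -2.29)
```

```bash
cat >> h.py <<'E'
def lid(save=None,off=-86,show=True):
    s=arm.read_state(); p,d=imaging.get_image("wrist"); W=world("wrist",d,wristT(s))
    if save: cv2.imwrite(save,p)
    zt=s['position'][2]+off  # lid top nominal
    x,y=s['position'][:2]
    k=(np.abs(W[...,2]-zt)<9)&(np.abs(W[...,0]-x)<110)&(np.abs(W[...,1]-y)<90)
    n,l,st,c=cv2.connectedComponentsWithStats(k.astype(np.uint8)); i=1+st[1:,4].argmax(); k=l==i
    X=W[k]; A=np.c_[X[:,0]-x,X[:,1]-y,np.ones(len(X))]; co=np.linalg.lstsq(A,X[:,2],rcond=None)[0]
    print("lid pts",len(X),"rect",cv2.minAreaRect(X[:,:2].astype(np.float32)),"slope x,y",np.round(co[:2],3),"z at tcp",round(co[2],1),"TCP",np.round(s['position'],1))
    for xx in range(int(x)-100,int(x)+60,15):
        q=X[np.abs(X[:,0]-xx)<3]
        if len(q)>10: print(xx,np.round([q[:,1].min(),q[:,1].max(),q[:,1].mean()],1),end='; ')
    print("xmin",X[:,0].min(),"xmax",X[:,0].max())
E
python3 - <<'E'
from h import *
lid("pics/w15.png")
E
```

```text
lid pts 51443 rect ((475.7233581542969, 221.28884887695312), (114.50662994384766, 125.73644256591797), 88.89319610595703) slope x,y [-0.005 -0.003] z at tcp 186.3 TCP [507.2 222.2 272.8]
422 [165.  279.6 222.5]; 437 [165.5 278.  222.1]; 452 [165.5 277.9 221.9]; 467 [165.5 277.5 221.4]; 482 [164.9 277.2 220. ]; 497 [168.2 276.8 221.1]; 512 [167.9 276.5 221.4]; 527 [166.6 276.1 222.2]; xmin 411.8990892112139 xmax 539.407003760681
```

View pics/w15.png

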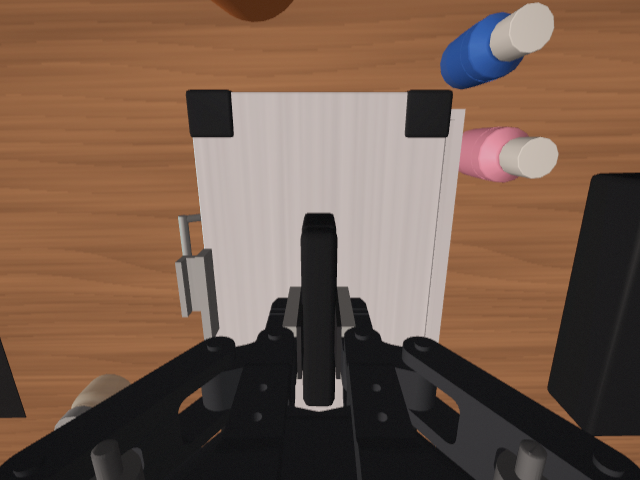

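```bash
python3 -m crank '{"delta_pos":[[0.016,0.001,0],[0.0154,0.0007,0.003],[0,0,0.01],[0,0,0.01],[0,0,0.008],[0,0,0],[0,0,0]],"twist":[0,0,0,0,0,0,0]}' 0.0;python3 - <<'E'
from h import *
lid("pics/w16.png")
plan([509.5,253.6,240],np.radians(88.94))
E
```

```text
clock: 18.83
position: [510.2, 253.5, 243.2]
ee_rot: [0.714, 0.7, -0.001, 0.0]
contact_force: [0.2, -0.4, -3.9]
gripper_width: 12.7
lid pts 51487 rect ((478.9930725097656, 252.6060333251953), (114.52262878417969, 125.75382232666016), 88.86888122558594) slope x,y [-0.002 -0.001] z at tcp 156.7 TCP [510.2 253.5 243.2]
425 [196.8 310.6 253.8]; 440 [197.6 309.4 253.6]; 455 [197.  309.4 253.1]; 470 [196.8 308.9 252.8]; 485 [196.3 308.7 251.3]; 500 [199.7 308.1 252.4]; 515 [199.4 308.  252.5]; 530 [198.1 307.5 253.9]; xmin 415.08424457588376 xmax 542.1930322928274
t=18.88 pos [510.6 253.8 244. ] yaw 88.9 w 12.6 F [ 0.  -0.3 -4.7]
 world delta [-1.1 -0.2 -4. ] tool delta [-0.2 -1.1  4. ] twist -0.001 (j6 -2.34)
```

View pics/w16.png

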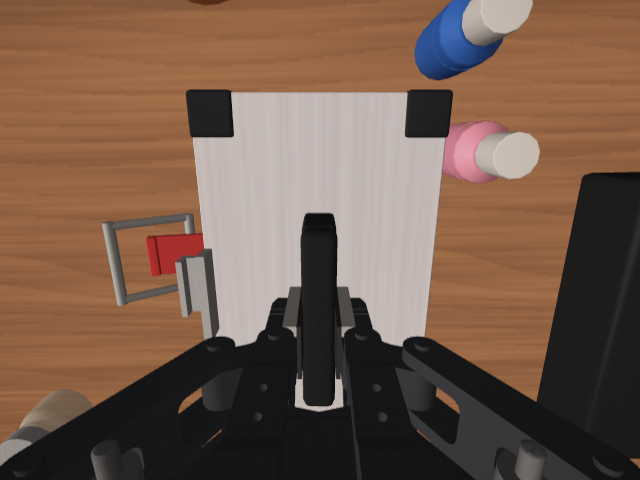

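```bash
python3 - <<'E'
from h import *
s=arm.read_state(); p,d=imaging.get_image("wrist"); W=world("wrist",d,wristT(s))
k=(W[...,1]<196)&(W[...,1]>165)&(W[...,2]>135)&(W[...,2]<180)&(W[...,0]>440)&(W[...,0]<560)
ys,xs=np.nonzero(k);X=W[k]; print(k.sum(),xs.min(),xs.max(),ys.min(),ys.max(),X.min(0),X.max(0))
for y in range(176,196,3):
    q=X[(X[:,1]>=y)&(X[:,1]<y+3)]
    if len(q): print(y,len(q),np.round(q.min(0),1),np.round(q.max(0),1))
E
```

```text
1139 175 201 255 316 [492.85464533 181.31402916 147.51816114] [523.82800999 195.86104717 168.25456229]
179 21 [493.6 181.3 148.3] [522.6 182.  157.9]
182 511 [492.9 182.  147.5] [523.5 185.  159.2]
185 459 [492.9 185.  147.5] [523.8 188.  158.5]
188 147 [493.1 188.  147.7] [523.  189.9 152.5]
194 1 [516.8 195.9 168.3] [516.8 195.9 168.3]
```

```bash
python3 -m crank '{"delta_pos":[[0,-0.001,0.004],[0,0,0.006],[0,0,0.005],[0,0,0.002],[0,0,0],[0,0,0]],"twist":[0,0,0,0,0,0]}' 0.0; python3 -m crank '{"delta_pos":[[0,0,0.0015],[0,0,0.0015],[0,0,0]],"twist":[0,0,0]}' 0.0
```

```text
clock: 19.43
position: [509.5, 254.1, 227.0]
ee_rot: [0.714, 0.7, -0.0, 0.0]
contact_force: [0.7, 0.1, -3.6]
gripper_width: 13.0
clock: 19.68
position: [509.4, 254.1, 224.0]
ee_rot: [0.714, 0.7, -0.0, -0.0]
contact_force: [0.2, 0.9, -4.0]
gripper_width: 12.8
```

```bash
python3 - <<'E'
from h import *
lid("pics/w17.png")
plan([509.5,253.6,221],np.radians(88.94))
E
```

```text
lid pts 51474 rect ((478.07330322265625, 253.50697326660156), (114.30249786376953, 125.59851837158203), 89.04573059082031) slope x,y [-0.001 -0.   ] z at tcp 137.4 TCP [509.4 254.1 224. ]
424 [197.3 311.2 254.5]; 439 [198.1 310.5 254.3]; 454 [197.9 309.8 254.1]; 469 [197.5 309.8 253.6]; 484 [197.  309.3 252.2]; 499 [200.4 309.  253.7]; 514 [200.  308.7 253.4]; 529 [199.1 308.5 254.2]; xmin 414.3819485462189 xmax 541.4982868473015
t=19.73 pos [509.4 254.1 224.1] yaw 88.9 w 13.2 F [-0.4  0.5 -3.9]
 world delta [ 0.1 -0.5 -3.1] tool delta [-0.5  0.1  3.1] twist -0.001 (j6 -2.34)
```

```bash
python3 -m crank '{"delta_pos":[[-0.0005,0,0.001],[0,0,0.001],[0,0,0.0005],[0,0,0]],"twist":[0,0,0,0]}' 0.0; python3 -m crank '{"delta_pos":[[0,0,0.001],[0,0,0],[0,0,0]],"twist":[0,0,0]}' 0.0
```

```text
clock: 20.07
position: [509.4, 253.6, 221.5]
ee_rot: [0.714, 0.7, -0.0, -0.0]
contact_force: [0.9, -1.1, -4.8]
gripper_width: 12.8
clock: 20.32
position: [509.4, 253.6, 220.7]
ee_rot: [0.714, 0.7, -0.0, -0.0]
contact_force: [-0.9, 0.7, -4.0]
gripper_width: 12.4
```

```bash
python3 -m crank '{"delta_pos":[[0,0,0.0007],[0,0,0],[0,0,0]],"twist":[0,0,0]}' 0.0; python3 -m crank '{"delta_pos":[[0,0,0.0007],[0,0,0],[0,0,0]],"twist":[0,0,0]}' 0.0
```

```text
clock: 20.57
position: [509.6, 253.7, 220.2]
ee_rot: [0.714, 0.7, 0.0, 0.0]
contact_force: [0.3, -1.3, -3.3]
gripper_width: 12.6
clock: 20.82
position: [509.5, 253.8, 220.2]
ee_rot: [0.714, 0.7, 0.0, 0.0]
contact_force: [-2.9, 0.3, 3.3]
gripper_width: 12.7
```

```bash
python3 -m crank '{"delta_pos":[[0,0,0.0003],[0,0,0],[0,0,0],[0,0,0]],"twist":[0,0,0,0]}' 0.4; python3 -m crank '{"delta_pos":[[0,0,-0.01],[0,0,-0.02],[0,0,-0.03],[0,0,-0.02],[0,0,0]],"twist":[0,0,0,0,0]}' 0.4; python3 - <<'E'
from h import *
s=arm.read_state(); lid("pics/w18.png",off=134-s['position'][2])
plan([509.5,253.6,221],np.radians(88.94))
E
```

```text
clock: 21.15
position: [509.7, 253.7, 219.1]
ee_rot: [0.714, 0.7, 0.0, 0.0]
contact_force: [-0.5, -0.1, 0.4]
gripper_width: 34.3
clock: 21.57
position: [511.4, 254.7, 305.3]
ee_rot: [0.714, 0.701, 0.006, 0.001]
contact_force: [0.9, 0.6, -0.2]
gripper_width: 34.1
lid pts 30829 rect ((508.5432434082031, 252.70736694335938), (113.96977996826172, 184.57334899902344), 89.01607513427734) slope x,y [ 0. -0.] z at tcp 133.6 TCP [511.4 254.7 305.3]
426 [197.1 311.1 254.1]; 441 [197.6 309.8 253.5]; 456 [197.8 309.3 253.5]; 471 [197.3 309.2 252.8]; 486 [197.1 308.6 252.6]; 501 [200.3 308.4 254. ]; 516 [200.1 307.8 253.4]; 531 [197.9 307.7 253.6]; 546 [195.8 307.7 251.3]; 561 [195.4 307.5 254. ]; xmin 415.3619626189608 xmax 601.2914897995403
t=21.62 pos [510.4 254.3 302.6] yaw 88.9 w 34.1 F [-0.1 -0.3 -0.7]
 world delta [ -0.9  -0.7 -81.6] tool delta [-1.1 -1.4 81.6] twist -0.000 (j6 -2.34)
```

View pics/w18.png

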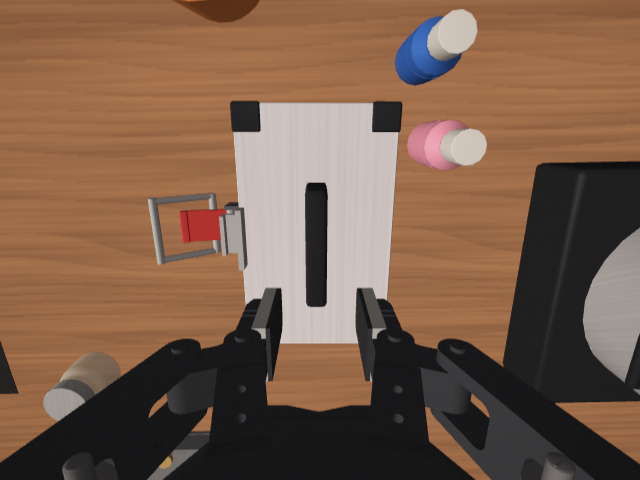

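```bash
python3 -m crank '{"delta_pos":[[-0.03,-0.0003,0],[-0.035,-0.0003,0],[-0.035,-0.0003,0.02],[-0.035,-0.0003,0.02],[-0.016,0,0.03],[0,0,0.025],[0,0,0.01],[0,0,0]],"twist":[0,0,0,0,0,0,0,0]}' 0.0; python3 - <<'E'
from h import *
s=arm.read_state(); p,d=imaging.get_image("wrist"); W=world("wrist",d,wristT(s)); cv2.imwrite("pics/w19.png",p); np.savez("w19.npz",p=p,W=W)
p2,d2=imaging.get_image("scene"); W2=world("scene",d2); cv2.imwrite("pics/s19.png",cv2.resize(p2[120:240,320:460],None,fx=5,fy=5,interpolation=cv2.INTER_CUBIC))
plan([506.5,103,190],np.radians(88.94))
m=(W[...,0]>470)&(W[...,0]<545)&(W[...,1]>115)&(W[...,1]<197)&(W[...,2]>60)&(W[...,2]<160)
X=W[m]
for y in range(115,197,3):
    q=X[(X[:,1]>=y)&(X[:,1]<y+3)]
    if len(q)>3: print(y,len(q),np.round(q.min(0),1),np.round(q.max(0),1))
E
```

```text
clock: 22.28
position: [504.1, 101.9, 191.4]
ee_rot: [0.714, 0.7, -0.003, -0.001]
contact_force: [0.6, 0.9, 0.2]
gripper_width: -0.2
t=22.38 pos [506.  103.3 194.5] yaw 89.0 w -0.1 F [-0.8  0.3  0.3]
 world delta [ 0.5 -0.3 -4.5] tool delta [-0.3  0.5  4.5] twist 0.001 (j6 -2.11)
115 10 [497.  116.1 157.9] [498.2 117.7 160. ]
124 209 [480.2 125.9 118.7] [523.5 127.  124.2]
127 632 [479.7 127.  117.9] [523.5 130.  125.1]
130 348 [479.6 130.  118. ] [520.5 132.9 124.8]
133 67 [479.8 133.1 115.6] [484.8 136.  121.9]
136 61 [479.9 136.  114.2] [484.8 138.8 119.8]
139 71 [480.2 139.  105.3] [517.9 142.  117.9]
142 445 [480.3 142.  103.4] [519.3 145.  115.6]
145 361 [480.3 145.  103.7] [528.7 148.  113.4]
148 326 [480.5 148.  102.6] [530.2 151.  112.2]
151 377 [480.4 151.  102.5] [532.  154.  109.9]
154 370 [480.4 154.  100.6] [531.6 157.  107.5]
157 364 [480.4 157.   99.5] [531.6 160.  105.5]
160 366 [480.4 160.   97.2] [531.8 163.  105. ]
163 509 [480.8 163.   94.4] [531.8 166.  104.4]
166 467 [480.5 166.   93.4] [532.  169.  103.8]
169 286 [481.6 169.   95.1] [529.6 172.  103.4]
172 254 [493.5 172.   98.1] [519.6 175.  103.1]
175 281 [491.8 175.   95.5] [523.4 178.  106.9]
178 597 [489.7 178.   88.3] [524.7 181.  134.9]
181 1658 [489.7 181.   87.5] [523.6 184.  135.6]
184 411 [489.6 184.   88.1] [524.1 187.  135. ]
187 362 [489.6 187.   88.6] [524.2 190.  129. ]
190 677 [486.7 190.   85.6] [528.  193.  129.4]
193 3586 [477.8 193.   67.2] [545. 196. 147.]
196 4199 [470.  196.   60.1] [545.  197.  147.2]
```

View pics/w19.png

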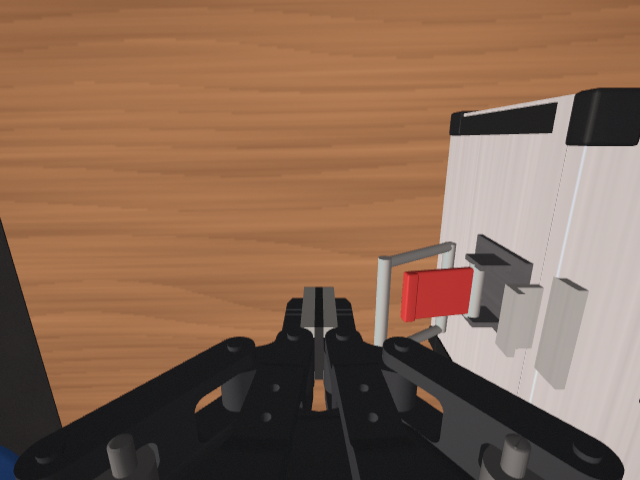

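View pics/s19.png

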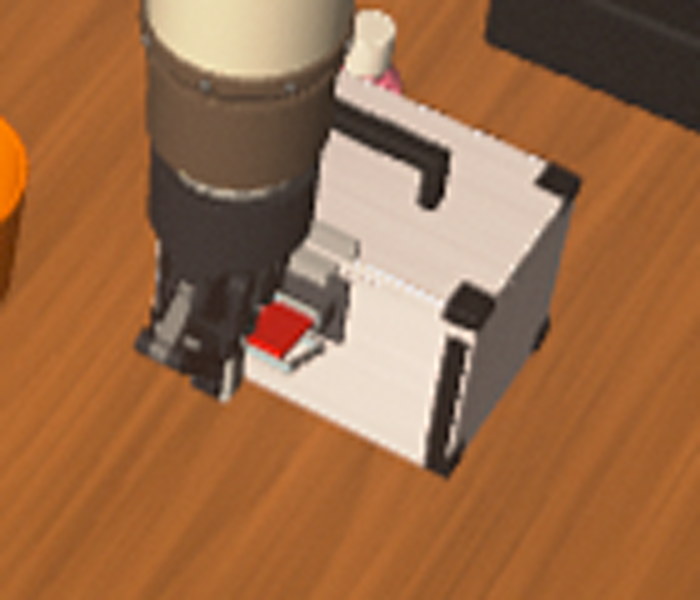

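```bash
python3 -m crank '{"delta_pos":[[0.0065,0.0005,0.0025],[0.0062,0,0.002],[0,0,0],[0.005,0,-0.0045],[0.005,0,-0.0045],[0.0045,0,-0.0035],[0.0045,0,-0.0035],[0,0,0]],"twist":[0,0,0,0,0,0,0,0]}' 0.0; python3 - <<'E'
from h import *
s=arm.read_state(); p,d=imaging.get_image("wrist"); cv2.imwrite("pics/w20.png",p)
plan([506.5,145.4,210],np.radians(88.94))
E
```

```text
clock: 23.05
position: [507.1, 135.5, 206.8]
ee_rot: [0.714, 0.701, 0.002, 0.0]
contact_force: [0.4, -0.8, 1.4]
gripper_width: 0.1
t=23.10 pos [507.  135.1 206.4] yaw 88.9 w -0.1 F [ 0.5 -0.8  1.4]
 world delta [-0.5 10.3  3.6] tool delta [10.3 -0.6 -3.6] twist 0.000 (j6 -2.16)
```

View pics/w20.png

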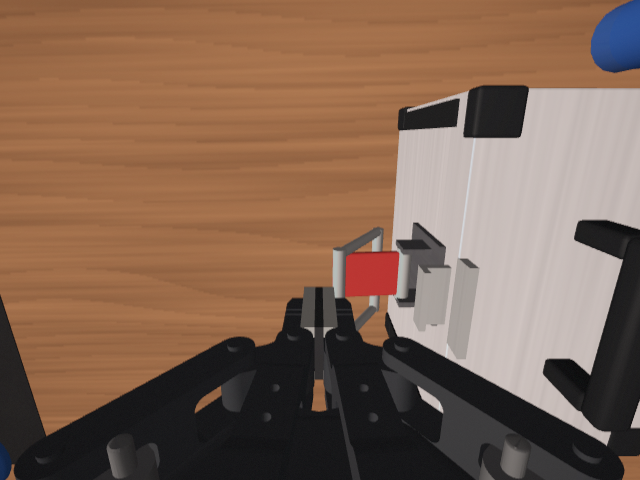

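```bash
python3 -m crank '{"delta_pos":[[0.005,0,-0.002],[0.0053,0,-0.0016],[0.0055,0,-0.001],[0.0055,0,-0.001],[0,0,0]],"twist":[0,0,0,0,0]}' 0.0; python3 - <<'E'
from h import *
s=arm.read_state(); p,d=imaging.get_image("wrist"); cv2.imwrite("pics/w21.png",p)
plan([506.5,164,212],np.radians(88.94))
E
```

```text
clock: 23.52
position: [507.2, 157.0, 211.2]
ee_rot: [0.714, 0.701, 0.001, -0.0]
contact_force: [-0.2, -1.1, -0.1]
gripper_width: -0.1
t=23.57 pos [506.8 156.5 210.9] yaw 88.9 w -0.1 F [-0.9 -0.   0.7]
 world delta [-0.3  7.5  1.1] tool delta [ 7.5 -0.5 -1.1] twist -0.000 (j6 -2.19)
```

View pics/w21.png

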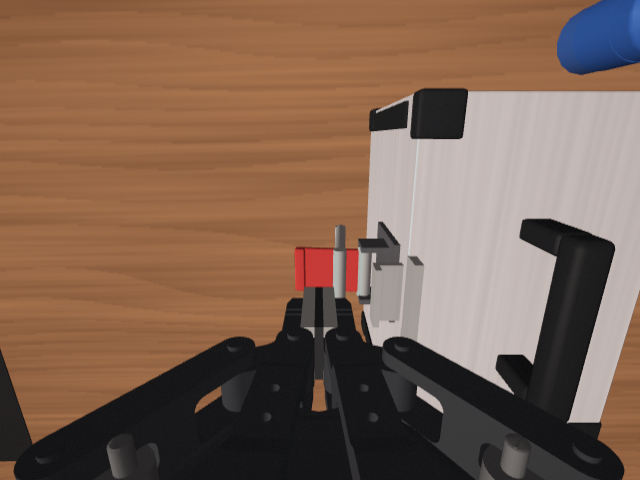

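```bash
python3 -m crank '{"delta_pos":[[0.005,0,-0.0008],[0.005,0,0],[0.002,0,0],[0,0,0],[0,0,0]],"twist":[0,0,0,0,0]}' 0.0; python3 - <<'E'
from h import *
s=arm.read_state(); p,d=imaging.get_image("wrist"); cv2.imwrite("pics/w22.png",p)
plan([506.5,164,212],np.radians(88.94))
E
```

```text
clock: 23.98
position: [507.0, 167.8, 211.8]
ee_rot: [0.714, 0.7, -0.0, -0.0]
contact_force: [-0.1, -1.3, -0.7]
gripper_width: 0.2
t=24.03 pos [507.  167.7 211.8] yaw 88.9 w 0.1 F [-0.4  1.1 -0.6]
 world delta [-0.5 -3.7  0.2] tool delta [-3.7 -0.5 -0.2] twist -0.001 (j6 -2.21)
```

View pics/w22.png

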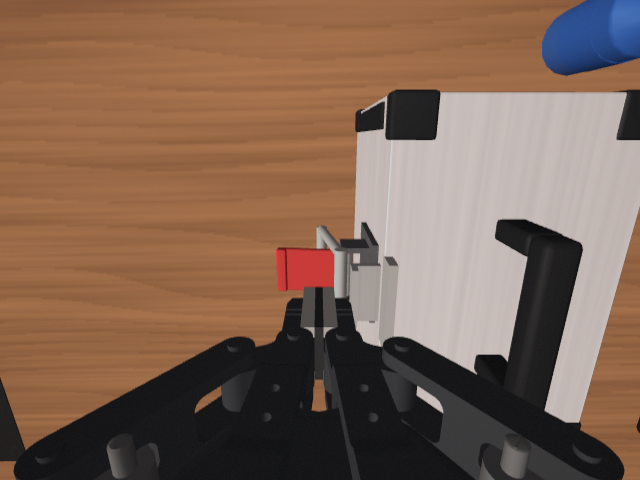

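```bash
python3 -m crank '{"delta_pos":[[0.004,0,0],[0.003,0,0],[0,0,0],[0,0,0]],"twist":[0,0,0,0]}' 0.0; python3 - <<'E'
from h import *
s=arm.read_state(); p,d=imaging.get_image("wrist"); cv2.imwrite("pics/w23.png",p[180:400,220:480].repeat(3,0).repeat(3,1)); W=world("wrist",d,wristT(s))
m=(W[...,0]>478)&(W[...,0]<494)&(W[...,1]>150)&(W[...,1]<210)&(W[...,2]>85)&(W[...,2]<165)
X=W[m]
for z in range(85,165,5):
    q=X[(X[:,2]>=z)&(X[:,2]<z+5)&(X[:,1]<195)]
    if len(q)>3: print(z,len(q),np.round(q.min(0),1),np.round(q.max(0),1))
plan([506.5,164,212],np.radians(88.94))
E
```

```text
clock: 24.37
position: [507.2, 174.8, 211.9]
ee_rot: [0.714, 0.7, -0.0, -0.0]
contact_force: [-0.0, 0.1, -0.1]
gripper_width: 0.1
85 33 [485.2 179.4  85.6] [490.5 194.8  90. ]
90 231 [480.7 150.1  90.2] [494.  194.9  95. ]
95 179 [480.8 151.   95. ] [494.  194.9 100. ]
100 105 [480.8 168.1 100.1] [490.7 194.9 104.9]
105 166 [480.7 169.3 105. ] [493.9 194.7 109.9]
110 59 [480.7 170.5 110. ] [493.8 194.9 114.9]
115 86 [480.6 171.6 115. ] [493.8 195.  120. ]
120 72 [480.8 173.1 120.1] [492.9 194.7 125. ]
125 159 [480.9 174.6 125. ] [494.  194.9 129.9]
130 85 [480.6 176.  130.1] [493.9 185.2 135. ]
135 370 [480.7 176.7 135.1] [494.  185.  139.2]
t=24.42 pos [507.2 174.7 211.9] yaw 88.9 w 0.2 F [-1.6 -0.5 -0.3]
 world delta [ -0.7 -10.7   0.1] tool delta [-10.8  -0.5  -0.1] twist -0.001 (j6 -2.22)
```

View pics/w23.png

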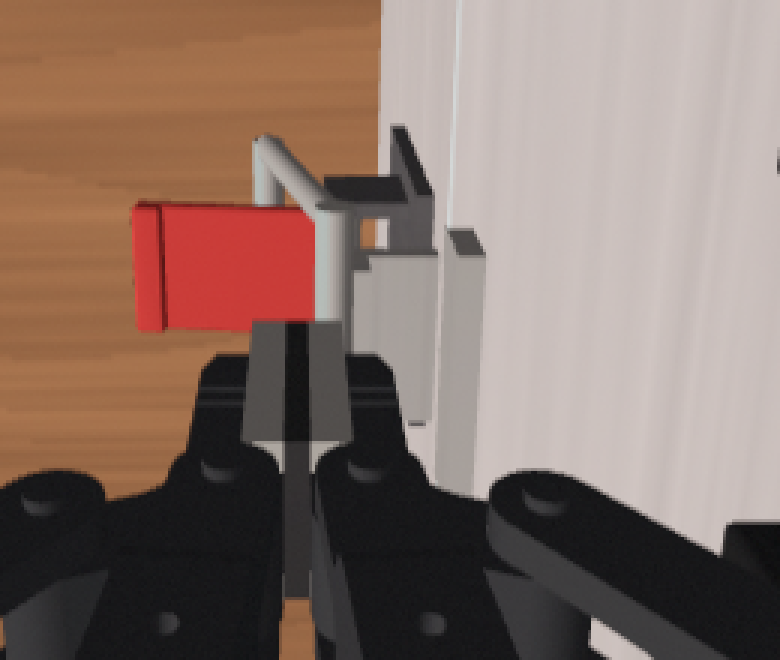

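```bash
python3 -m crank '{"delta_pos":[[0.003,0,0],[0.003,0,0],[0,0,0],[0,0,0]],"twist":[0,0,0,0]}' 0.0; cat > lk.py <<'E'
from h import *
import sys
s=arm.read_state(); p,d=imaging.get_image("wrist"); cv2.imwrite(sys.argv[1],p[180:400,220:480].repeat(3,0).repeat(3,1)); W=world("wrist",d,wristT(s)); np.savez("last.npz",W=W,p=p)
m=(W[...,0]>478)&(W[...,0]<492)&(W[...,1]>140)&(W[...,1]<210)&(W[...,2]>85)&(W[...,2]<165)
X=W[m]
for z in range(100,165,5):
    q=X[(X[:,2]>=z)&(X[:,2]<z+5)]
    if len(q)>3: print(z,len(q),np.round(q.min(0),1),np.round(q.max(0),1))
plan([506.5,164,212],np.radians(88.94))
E
python3 lk.py pics/w24.png
```

```text
clock: 24.75
position: [507.4, 180.9, 211.9]
ee_rot: [0.714, 0.7, -0.0, -0.0]
contact_force: [-0.4, -0.6, -0.1]
gripper_width: -0.2
100 135 [478.6 168.  100. ] [490.8 197.3 104.9]
105 147 [478.1 169.4 105. ] [492.  197.3 109.9]
110 75 [478.2 170.8 110. ] [491.9 197.4 115. ]
115 140 [478.5 172.  115.2] [492.  197.3 120. ]
120 52 [478.3 173.2 120.2] [491.8 197.1 124.7]
125 74 [478.7 174.4 125.1] [491.9 197.1 130. ]
130 751 [478.  175.5 130.1] [492. 210. 135.]
135 380 [478.7 176.8 135. ] [491.9 208.1 140. ]
140 81 [485.  196.6 140.3] [491.8 200.9 145. ]
145 113 [485.4 196.7 145. ] [492.  200.8 147.2]
t=24.80 pos [507.3 180.8 211.9] yaw 88.9 w 0.2 F [-0.3  0.5 -0.4]
 world delta [ -0.8 -16.8   0.1] tool delta [-16.8  -0.5  -0.1] twist -0.001 (j6 -2.23)
```

View pics/w24.png

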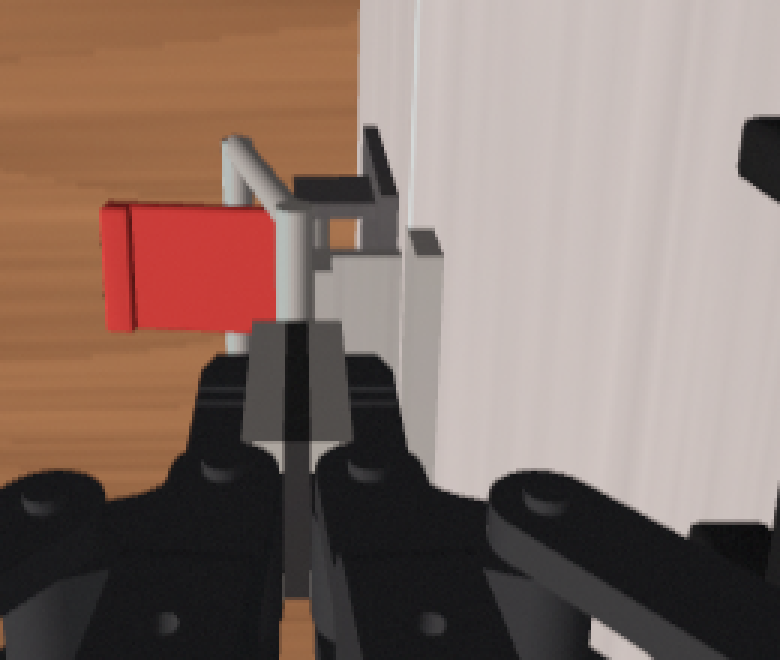

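```bash
python3 - <<'E'
from h import *
for f in("w12.npz","w19.npz","last.npz"):
    z=np.load(f); p,W=z['p'],z['W']; hsv=cv2.cvtColor(p,cv2.COLOR_BGR2HSV)
    m=((hsv[...,0]<6)|(hsv[...,0]>174))&(hsv[...,1]>150)&(W[...,1]<200)&(W[...,2]>60)&(np.abs(W[...,0]-500)<8)
    X=W[m]; print(f,m.sum())
    for y in range(138,184,4):
        q=X[(X[:,1]>=y)&(X[:,1]<y+4)]
        if len(q): print((y,round(float(np.median(q[:,1])),1),round(float(np.median(q[:,2])),1)),end=' ')
    print()
z=np.load("last.npz"); W=z['W']
m=(W[...,0]>478)&(W[...,0]<484)&(W[...,1]>150)&(W[...,1]<190)&(W[...,2]>80)&(W[...,2]<150)
X=W[m]
for zz in range(80,145,4):
    q=X[(X[:,2]>=zz)&(X[:,2]<zz+4)]
    if len(q): print(zz,len(q),np.round(q[:,1].min(),1),np.round(np.median(q[:,1]),1),np.round(q[:,1].max(),1))
E
```

```text
w12.npz 799
(142, 145.1, 110.1) (146, 148.2, 109.4) (150, 151.9, 106.7) (154, 156.0, 105.8) (158, 159.9, 104.9) (162, 163.9, 103.8) (166, 168.0, 102.7) (170, 171.9, 101.8) (174, 176.0, 101.1) (178, 178.3, 100.5) 
w19.npz 1903
(142, 143.6, 108.2) (146, 147.8, 108.0) (150, 152.0, 105.3) (154, 155.9, 104.6) (158, 159.9, 103.8) (162, 164.0, 103.1) (166, 168.1, 102.2) (170, 172.1, 101.4) (174, 176.0, 100.7) (178, 178.2, 100.3) 
last.npz 1381
(138, 141.9, 96.0) (142, 144.1, 97.3) (146, 147.8, 96.5) (150, 152.0, 96.2) (154, 156.0, 96.7) (158, 160.0, 97.0) (162, 164.0, 97.7) (166, 167.9, 97.9) (170, 171.9, 98.4) (174, 174.7, 98.7) 
88 6 165.8 166.3 170.4
92 23 165.9 167.7 171.1
96 20 167.2 168.5 171.4
100 20 168.0 169.9 172.7
104 23 169.4 171.1 173.8
108 24 170.1 171.8 174.5
112 24 171.4 172.8 175.6
116 28 172.6 174.2 177.2
120 29 173.2 175.3 177.8
124 28 174.3 175.9 178.8
128 32 175.4 176.9 180.2
132 35 176.4 179.7 182.4
136 93 177.0 179.3 182.4
```

```bash
python3 -m crank '{"delta_pos":[[0,0,-0.02],[0,0,-0.035],[-0.034,0,0],[0,0,0],[0,0,0],[0,0,0],[0,0,0],[0,0,0]],"twist":[0,0,0,-0.125,-0.125,-0.125,-0.125,-0.125]}' 0.6;  python3 -m crank '{"delta_pos":[[0,0,0],[0,0,0],[0,0,0],[0,0,0],[0,0,0],[0,0,0],[0,0,0],[0,0,0]],"twist":[-0.125,-0.125,-0.125,-0.125,-0.125,-0.125,-0.125,-0.07]}' 0.6; python3 - <<'E'
from h import *
s=arm.read_state(); p,d=imaging.get_image("wrist"); cv2.imwrite("pics/w25.png",p); W=world("wrist",d,wristT(s)); np.savez("last.npz",W=W,p=p)
plan([506.5,147,147],np.radians(-1.06))
hsv=cv2.cvtColor(p,cv2.COLOR_BGR2HSV)
m=((hsv[...,0]<6)|(hsv[...,0]>174))&(hsv[...,1]>150)&(W[...,1]<200)&(W[...,2]>60)
X=W[m]; print(X.min(0),X.max(0))
E
```

```text
clock: 25.47
position: [506.6, 146.4, 267.0]
ee_rot: [0.461, 0.887, 0.0, -0.0]
contact_force: [-0.1, -0.3, -0.7]
gripper_width: 51.3
clock: 26.13
position: [506.6, 146.6, 266.9]
ee_rot: [0.007, 1.0, 0.0, -0.0]
contact_force: [0.4, 0.3, 0.9]
gripper_width: 51.1
t=26.18 pos [506.6 146.6 266.9] yaw 179.2 w 51.4 F [-0.3  0.6 -0.4]
 world delta [-1.000e-01  4.000e-01 -1.199e+02] tool delta [1.000e-01 4.000e-01 1.199e+02] twist 0.004 (j6 -0.60)
[494.03254688 140.96574755  92.87121508] [520.00413072 178.14477937 100.65777046]
```

View pics/w25.png

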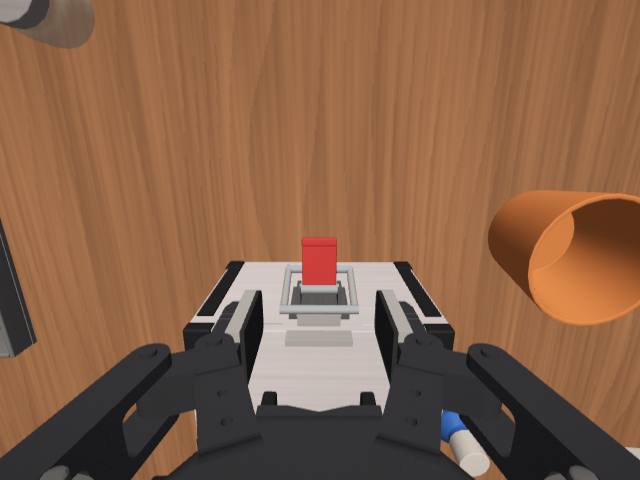

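```bash
python3 -m crank '{"delta_pos":[[0,0.0004,0.03],[0,0,0.035],[0,0,0.03],[0,0,0.018],[0,0,0.007],[0,0,0],[0,0,0]],"twist":[0,0,0,0,0,0,0]}' 0.6; python3 - <<'E'
from h import *
plan([506.5,147,147],np.radians(-1.06))
E
python3 -m crank '{"delta_pos":[[0,0,0],[0,0,0],[0,0,0],[0,0,0]],"twist":[0,0,0,0]}' 0.28;  python3 - <<'E'
from h import *
s=arm.read_state(); p,d=imaging.get_image("wrist"); cv2.imwrite("pics/w26.png",p); plan([506.5,147,147],np.radians(-1.06))
E
```

```text
clock: 26.77
position: [507.3, 147.3, 147.6]
ee_rot: [0.01, 1.0, 0.0, 0.001]
contact_force: [0.7, 0.3, -0.1]
gripper_width: 51.0
t=26.77 pos [507.3 147.3 147.6] yaw 178.8 w 51.0 F [ 0.7  0.3 -0.1]
 world delta [-0.8 -0.3 -0.6] tool delta [ 0.8 -0.4  0.6] twist -0.002 (j6 -0.61)
clock: 27.1
position: [506.6, 147.5, 148.0]
ee_rot: [0.01, 1.0, 0.001, 0.0]
contact_force: [-3.5, 1.6, 3.0]
gripper_width: 24.9
t=27.15 pos [506.6 147.5 147.9] yaw 178.8 w 25.0 F [-4.1  2.   3. ]
 world delta [-0.1 -0.5 -0.9] tool delta [ 0.1 -0.5  0.9] twist -0.002 (j6 -0.61)
```

View pics/w26.png

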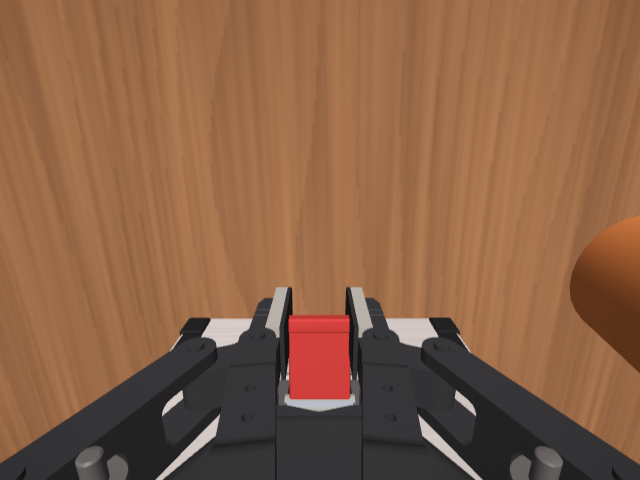

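```bash
python3 -m crank '{"delta_pos":[[0,0,-0.0048],[0,0.0006,-0.0048],[0,0.0013,-0.0047],[0,0,0]],"twist":[0,0,0,0]}' 0.28; python3 -m crank '{"delta_pos":[[0,0.0019,-0.0044],[0,0.0018,-0.0031],[0,0,0],[0,0,0]],"twist":[0,0,0,0]}' 0.28; python3 - <<'E'
from h import *
p,d=imaging.get_image("scene"); cv2.imwrite("pics/s27.png",cv2.resize(p[120:240,320:460],None,fx=5,fy=5,interpolation=cv2.INTER_CUBIC))
p,d=imaging.get_image("wrist"); cv2.imwrite("pics/w27.png",p)
E
```

```text
clock: 27.48
position: [506.5, 148.7, 161.4]
ee_rot: [0.01, 1.0, -0.0, -0.0]
contact_force: [-0.0, 0.7, -4.8]
gripper_width: 24.7
clock: 27.82
position: [506.5, 152.1, 168.8]
ee_rot: [0.01, 1.0, -0.001, -0.001]
contact_force: [-0.1, -4.1, -4.3]
gripper_width: 24.5
```

View pics/w27.png

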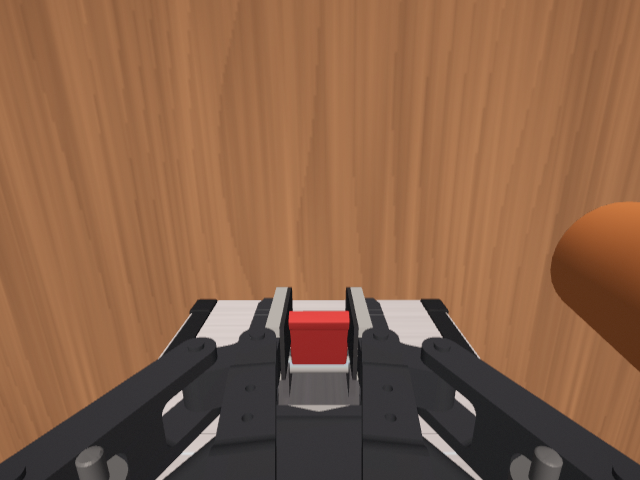

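View pics/s27.png

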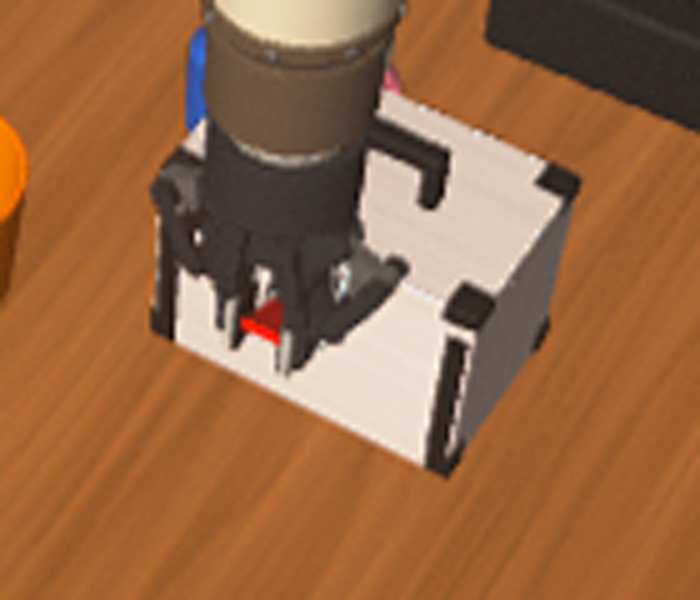

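```bash
python3 -m crank '{"delta_pos":[[0,0,0],[0,0,0],[0,0,0]],"twist":[0,0,0]}' 0.5; python3 -m crank '{"delta_pos":[[0,0,-0.02],[0,0,-0.035],[0,-0.01,-0.035],[0,-0.02,-0.01],[0,-0.02,0],[0,0,0]],"twist":[0,0,0,0,0,0]}' 0.5; cat > lk2.py <<'E'
from h import *
import sys
s=arm.read_state(); p,d=imaging.get_image("wrist"); cv2.imwrite(sys.argv[1],p); W=world("wrist",d,wristT(s)); np.savez("last.npz",W=W,p=p)
hsv=cv2.cvtColor(p,cv2.COLOR_BGR2HSV)
m=((hsv[...,0]<6)|(hsv[...,0]>174))&(hsv[...,1]>150)&(W[...,1]<200)&(W[...,2]>50)&(np.abs(W[...,0]-506)<10)
X=W[m]
for y in range(138,184,4):
    q=X[(X[:,1]>=y)&(X[:,1]<y+4)]
    if len(q)>3: print((round(float(np.median(q[:,1])),1),round(float(np.median(q[:,2])),1)),end=' ')
print()
for a,b in ((477,487),(525,536)):
    m=(W[...,0]>a)&(W[...,0]<b)&(W[...,1]>120)&(W[...,1]<206)&(W[...,2]>85)&(W[...,2]<165)
    X=W[m]
    for z in range(88,165,4):
        q=X[(X[:,2]>=z)&(X[:,2]<z+4)]
        q=q[(q[:,1]<195)|(q[:,2]>138)]
        if len(q)>3: print(z,len(q),np.round(q.min(0),1),np.round(q.max(0),1))
plan([506.5,147,212],np.radians(-1.06))
E
python3 lk2.py pics/w28.png
```

```text
clock: 28.17
position: [507.8, 153.7, 169.9]
ee_rot: [0.01, 1.0, 0.001, 0.002]
contact_force: [0.8, 0.2, -0.6]
gripper_width: 43.0
clock: 28.67
position: [506.0, 101.3, 270.8]
ee_rot: [0.011, 1.0, 0.001, 0.002]
contact_force: [-0.8, 0.6, 0.1]
gripper_width: 42.7
(145.4, 114.8) (147.6, 116.5) (152.8, 112.9) (156.0, 111.1) (160.0, 109.2) (164.0, 107.6) (168.1, 105.6) (171.9, 104.1) (176.0, 102.2) (178.5, 100.8) 
88 6 [485.7 193.4  88.4] [486.6 194.4  91.9]
92 5 [486.  193.7  92. ] [487.  194.2  95.3]
96 7 [481.7 164.3  96.6] [486.5 194.   99.9]
100 57 [481.2 163.4 100.1] [486.8 194.2 104. ]
104 47 [481.4 166.1 104. ] [486.9 194.5 108. ]
108 40 [481.8 169.8 108.2] [486.5 194.5 112. ]
112 47 [481.3 173.4 112.2] [486.8 194.5 116. ]
116 48 [481.6 175.3 116. ] [487. 194. 120.]
120 39 [482.  178.9 120.2] [486.  183.5 124. ]
124 45 [481.6 181.7 124. ] [486.3 187.2 127.6]
128 51 [481.9 183.8 128.1] [486.4 190.3 132. ]
132 41 [481.6 187.  132. ] [486.9 191.9 135.7]
136 60 [482.  189.6 136.2] [487.  197.5 139.4]
140 7 [485.9 195.6 140.7] [486.8 197.4 143.6]
144 8 [486.2 196.1 144.2] [487.  199.9
[... 159 characters left out ...]
 163.  100.2] [532.8 193.9 103.9]
104 51 [525.6 166.5 104. ] [532.5 194.2 108. ]
108 63 [525.2 168.6 108.1] [533.1 193.7 111.9]
112 58 [525.  171.6 112.1] [532.9 193.7 115.9]
116 58 [525.6 174.9 116. ] [533.3 195.  120. ]
120 44 [528.5 177.7 120.1] [533.2 182.8 124. ]
124 50 [528.3 180.  124.1] [533.  186.2 127.9]
128 46 [528.8 183.3 128.1] [533.4 189.  131.9]
132 49 [525.1 186.1 132.1] [533.2 191.2 136. ]
136 98 [525.  188.9 136.2] [533.5 197.2 139.9]
140 28 [525.4 194.5 140. ] [529.8 196.4 144. ]
144 40 [525.3 195.2 144.2] [529.6 199.8 146.9]
t=28.72 pos [506.  102.1 270. ] yaw 178.8 w 42.8 F [0.7 0.4 0.1]
 world delta [  0.5  44.9 -58. ] tool delta [ 0.6 44.8 58.1] twist -0.003 (j6 -0.54)
```

View pics/w28.png

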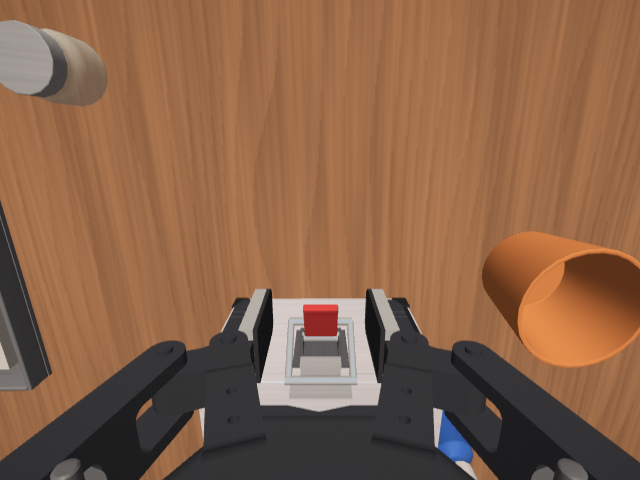

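```bash
python3 -m crank '{"delta_pos":[[0,0.022,0.01],[0,0.021,0.025],[0,0,0.025],[0,0,0.01],[0,0,0],[0,0,0]],"twist":[0,0,0,0,0,0]}' 0.0; python3 lk2.py pics/w29.png | tail -2;  python3 -m crank '{"delta_pos":[[0,0,0.005],[0,0,0.005],[0,0,0.005],[0,0,0.005],[0,0,0]],"twist":[0,0,0,0,0]}' 0.0; python3 lk2.py pics/w30.png | tail -2
```

```text
clock: 29.22
position: [507.0, 145.9, 198.8]
ee_rot: [0.01, 1.0, -0.0, -0.0]
contact_force: [-0.4, 0.3, 1.2]
gripper_width: -0.3
t=29.27 pos [507.4 146.  199.7] yaw 178.9 w 0.1 F [ 0.1 -0.6  0.7]
 world delta [-0.9  1.  12.3] tool delta [  0.9   1.  -12.3] twist -0.001 (j6 -0.61)
clock: 29.68
position: [506.4, 145.3, 177.8]
ee_rot: [0.01, 1.0, -0.0, -0.001]
contact_force: [-0.4, -0.0, 0.0]
gripper_width: -0.2
t=29.73 pos [506.5 145.5 178.2] yaw 178.8 w -0.3 F [-0.9 -0.8  0.5]
 world delta [ 0.   1.5 33.8] tool delta [  0.    1.5 -33.9] twist -0.002 (j6 -0.61)
```

View pics/w30.png

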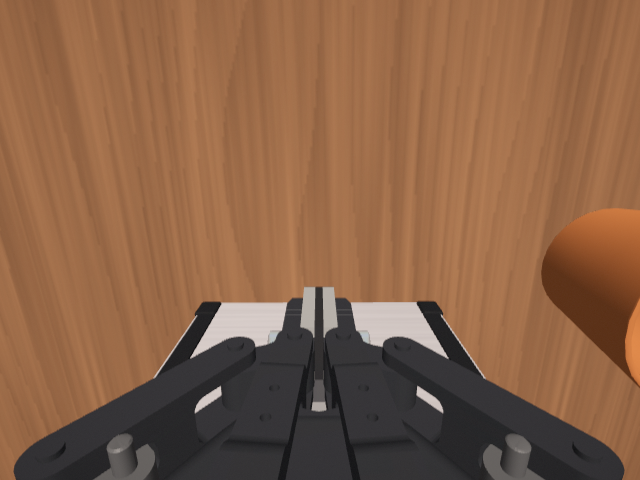

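```bash
python3 -m crank '{"delta_pos":[[0,0,0.004],[0,0,0.004],[0,0,0.004],[0,0,0]],"twist":[0,0,0,0]}' 0.0; python3 -m crank '{"delta_pos":[[0,0,0.004],[0,0,0.004],[0,0,0.003],[0,0,0.002],[0,0,0]],"twist":[0,0,0,0,0]}' 0.0;  python3 - <<'E'
from h import *
p,d=imaging.get_image("scene"); cv2.imwrite("pics/s31.png",cv2.resize(p[120:240,320:460],None,fx=5,fy=5,interpolation=cv2.INTER_CUBIC))
p,d=imaging.get_image("wrist"); cv2.imwrite("pics/w31.png",p)
E
```

```text
clock: 30.07
position: [506.9, 145.9, 166.3]
ee_rot: [0.01, 1.0, 0.0, 0.0]
contact_force: [0.8, 0.2, 1.4]
gripper_width: -0.2
clock: 30.48
position: [506.5, 145.5, 153.1]
ee_rot: [0.01, 1.0, -0.0, -0.0]
contact_force: [0.2, 0.0, 0.9]
gripper_width: -0.3
```

View pics/s31.png

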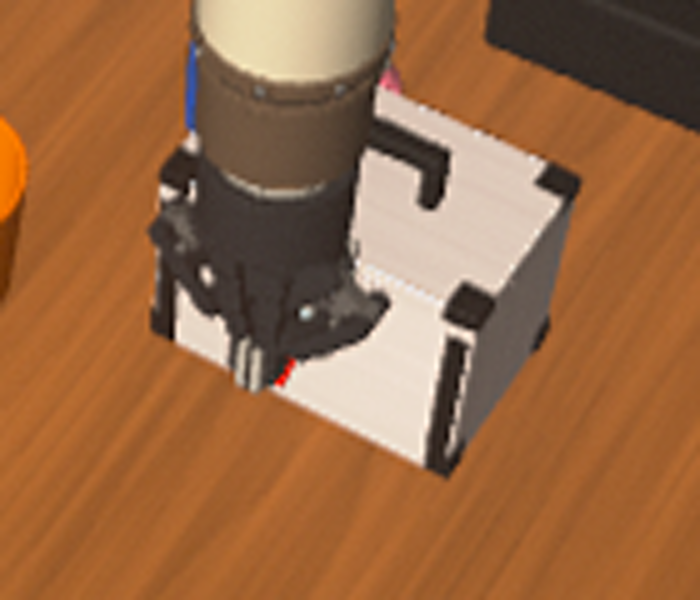

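View pics/w31.png

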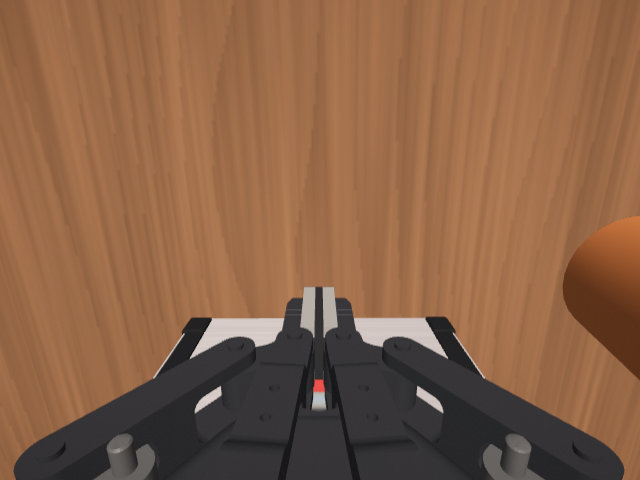

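```bash
python3 -m crank '{"delta_pos":[[0,0.003,0],[0,0.003,0],[0,0.003,0],[0,0,0]],"twist":[0,0,0,0]}' 0.0; python3 -m crank '{"delta_pos":[[0,0.002,0],[0,0.002,0],[0,0.002,0],[0,0,0]],"twist":[0,0,0,0]}' 0.0
```

```text
clock: 30.92
position: [506.3, 154.6, 153.3]
ee_rot: [0.01, 1.0, -0.001, -0.001]
contact_force: [-0.9, -2.3, 0.3]
gripper_width: 0.3
clock: 31.25
position: [507.0, 161.2, 153.6]
ee_rot: [0.01, 1.0, 0.0, 0.0]
contact_force: [-1.6, -1.4, 0.4]
gripper_width: 0.4
```

```bash
python3 -m crank '{"delta_pos":[[0,0.002,0],[0,0.002,0],[0,0.002,0],[0,0,0]],"twist":[0,0,0,0]}' 0.0; python3 - <<'E'
from h import *
p,d=imaging.get_image("scene"); cv2.imwrite("pics/s32.png",cv2.resize(p[120:240,320:460],None,fx=5,fy=5,interpolation=cv2.INTER_CUBIC))
E
```

```text
clock: 31.58
position: [507.8, 167.8, 154.1]
ee_rot: [0.01, 1.0, 0.001, 0.001]
contact_force: [-0.1, 0.3, 0.6]
gripper_width: -0.1
```

View pics/s32.png

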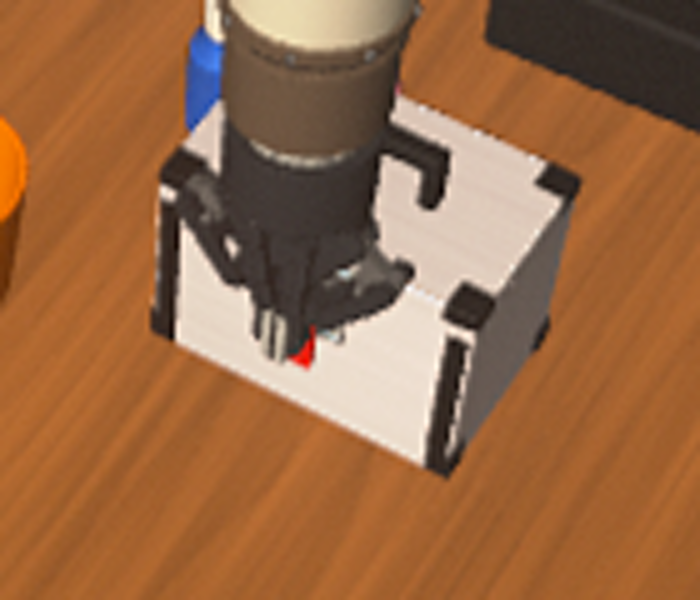

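```bash
python3 -m crank '{"delta_pos":[[0,-0.02,0],[0,-0.03,-0.005],[0,-0.02,-0.03],[0,-0.01,-0.035],[0,0,-0.03],[0,0,0]],"twist":[0,0,0,0,0,0]}' 0.0; python3 lk2.py pics/w33.png;python3 - <<'E'
from h import *
p,d=imaging.get_image("scene"); cv2.imwrite("pics/s33.png",cv2.resize(p[120:240,320:460],None,fx=5,fy=5,interpolation=cv2.INTER_CUBIC))
E
```

```text
clock: 32.13
position: [508.7, 87.2, 260.7]
ee_rot: [0.01, 1.0, 0.002, 0.007]
contact_force: [0.3, -0.3, 0.3]
gripper_width: -0.1

t=32.18 pos [507.3  87.2 257.7] yaw 178.8 w 0.1 F [-0.  -0.6 -0.7]
 world delta [ -0.8  59.8 -45.7] tool delta [ 2.4 59.6 45.9] twist -0.002 (j6 -0.51)
```

View pics/s33.png

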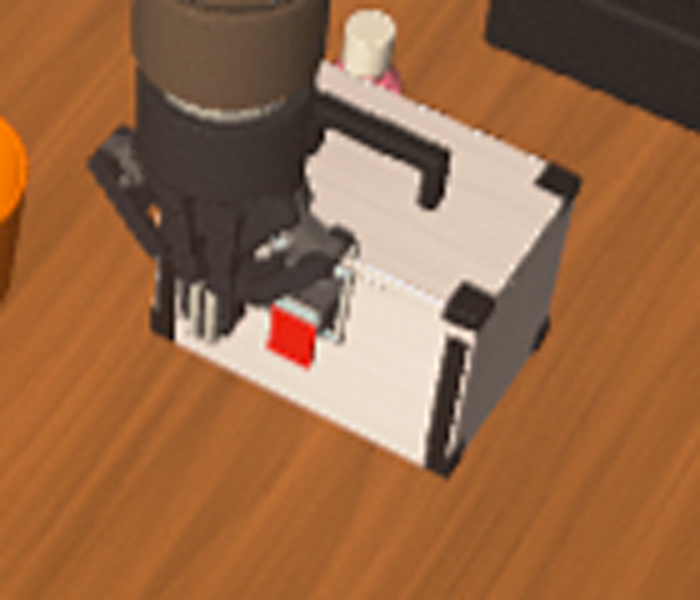

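View pics/w33.png

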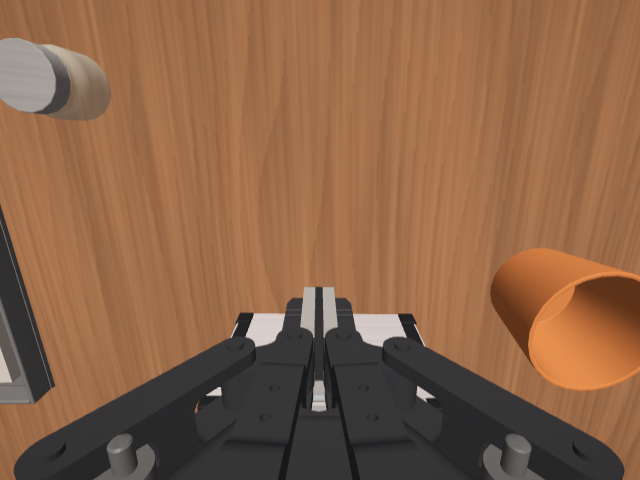

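```bash
python3 -m crank '{"delta_pos":[[0,0,0],[0,0,0],[0,0,0],[0,0,0],[0,0,0],[0,0,0],[0,0,0],[0,0,0]],"twist":[0.125,0.125,0.125,0.125,0.125,0.125,0.125,0.125]}' 0.0;python3 -m crank '{"delta_pos":[[0,0,0],[0,0,0],[0,0,0],[0,0,0],[0,0,0],[0.02,0,0],[0.02,0,0],[0,0,0]],"twist":[0.125,0.125,0.125,0.125,0.07,0,0,0]}' 0.0; python3 - <<'E'
from h import *
s=arm.read_state(); p,d=imaging.get_image("wrist"); W=world("wrist",d,wristT(s)); np.savez("last.npz",W=W,p=p)
cv2.imwrite("pics/w34.png",p)
p2,d2=imaging.get_image("scene"); cv2.imwrite("pics/s34.png",cv2.resize(p2[120:240,320:460],None,fx=5,fy=5,interpolation=cv2.INTER_CUBIC))
plan([0,0,0])
hsv=cv2.cvtColor(p,cv2.COLOR_BGR2HSV)
m=((hsv[...,0]<6)|(hsv[...,0]>174))&(hsv[...,1]>150)&(W[...,1]<200)&(W[...,1]>150)&(W[...,2]>40)
X=W[m]
for z in range(48,112,6):
    q=X[(X[:,2]>=z)&(X[:,2]<z+6)]
    if len(q)>3: print("lever",z,len(q),np.round(np.median(q,0),1))
for a,b in ((477,488),(526,536)):
    m=(W[...,0]>a)&(W[...,0]<b)&(W[...,1]>150)&(W[...,1]<206)&(W[...,2]>75)&(W[...,2]<165)
    X=W[m]
    for z in range(76,150,4):
        q=X[(X[:,2]>=z)&(X[:,2]<z+4)&(X[:,1]<194.5)]
        if len(q)>3: print(z,len(q),np.round(q.min(0),1),np.round(q.max(0),1))
k=(np.abs(W[...,0]-506)<40)&(np.abs(W[...,1]-195)<15)&(W[...,2]>136)&(W[...,2]<150); print("backplate",W[k].min(0),W[k].max(0))
k=(np.abs(W[...,0]-506)<60)&(np.abs(W[...,1]-220)<15)&(W[...,2]>125)&(W[...,2]<141); print("lid top",np.median(W[k][:,2]))
E
```

```text
clock: 32.9
position: [504.9, 86.9, 252.0]
ee_rot: [0.491, 0.871, -0.001, -0.001]
contact_force: [-0.5, 0.2, 0.3]
gripper_width: 0.1
clock: 33.57
position: [506.3, 129.0, 252.2]
ee_rot: [0.713, 0.701, -0.001, -0.0]
contact_force: [0.3, -0.1, -0.6]
gripper_width: -0.3
t=33.67 pos [505.8 127.2 252.3] yaw 89.0 w -0.0 F [-0.2 -0.1  0. ]
 world delta [-505.8 -127.2 -252.3] tool delta [-135.9 -502.8  253.7]
lever 54 8 [501.8 177.8  59.5]
lever 60 135 [505.6 178.8  63.4]
lever 66 54 [504.5 179.8  69. ]
lever 72 59 [505.9 179.8  75.2]
lever 78 56 [505.9 179.8  81.6]
lever 84 34 [508.  179.7  86.1]
80 12 [482.  183.6  81.7] [488.  194.4  83.9]
84 35 [481.2 183.7  84.2] [487.9 194.3  87.9]
88 14 [481.3 184.4  88.2] [485.9 188.   91.8]
92 18 [481.2 184.4  92.3] [484.7 188.   95.9]
96 19 [481.2 185.2  96.5] [485.4 188.2 100. ]
100 19 [481.1 185.5 100.2] [485.6 188.8 103.7]
104 18 [481.3 186.1 104.5] [485.  189.3 107.6]
108 20 [481.3 186.2 108.3] [485.  190.1 111.9]
112 22 [481.1 186.6 112. ] [485.7 190.6 115.9]
116 23 [481.3 186.7 116.2] [485.2 190.5 119.9]
120 25 [481.1 187.2 120.1] [485.5 191.2 123.9]
124 22 [481.1 187.9 124.4] [485.3 191.9 128. ]
128 47 [480.9 187.5 128. ] [487.4 193.6 131.9]
132 95 [481.1 187.9 132. ] [487.9 193.3 134.9]
92 7 [529.2 184.   92.2] [532.  185.2  95.8]
96 18 [528.  184.2  96.4] [531.5 188.4  99.7]
100 16 [528.2 184.8 100.5] [531.2 187.3 103.1]
104 13 [528.3 185.  104. ] [532.4 186.4 107.3]
108 8 [529.5 185.3 108.4] [532.  186.2 111.8]
112 5 [529.3 185.9 112.3] [531.6 190.4 115.8]
116 12 [528.2 186.1 117.3] [531.6 190.4 119.9]
120 21 [528.1 186.5 120.3] [532.2 189.7 123.8]
124 11 [528.6 186.7 124.2] [531.6 187.9 127.2]
128 30 [526.6 186.7 128.5] [533.3 192.7 131.9]
132 80 [526.  187.2 132. ] [533.9 192.2 134.8]
backplate [485.20220709 195.55817289 136.00233848] [529.80772984 201.17203949 147.30122767]
lid top 133.63083898276255
```

View pics/w34.png

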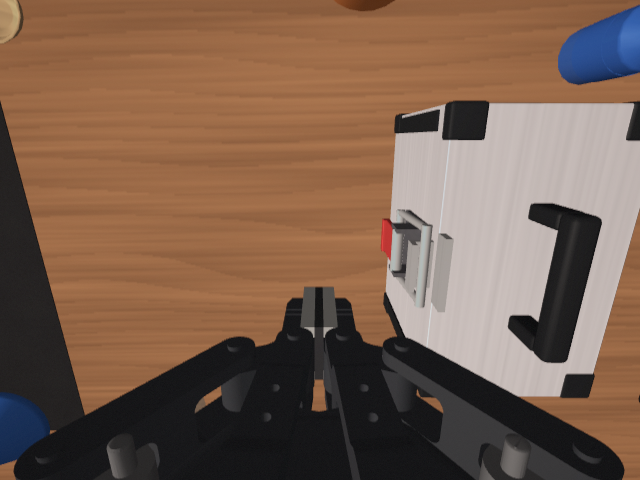

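View pics/s34.png

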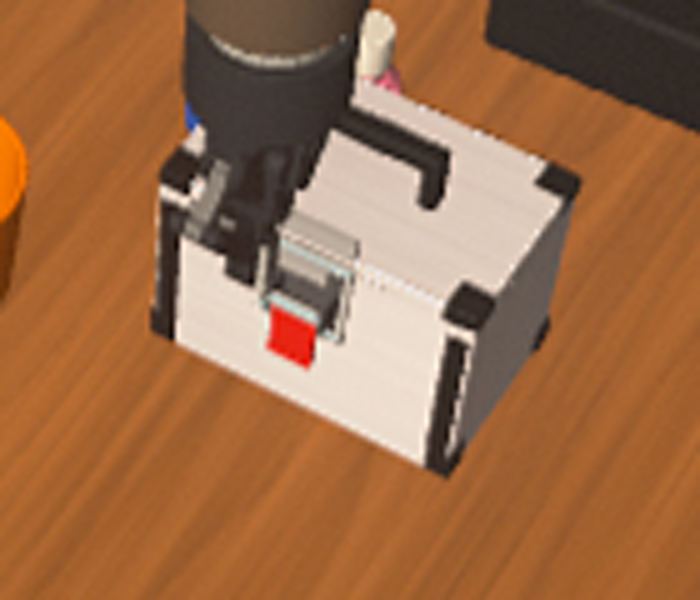

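```bash
python3 - <<'E'
from h import *
p,d=imaging.get_image("top"); a=np.load("top0.npz")['p']
cv2.imwrite("pics/t35.png",p)
E
```

```text
(no output)
```

View pics/t35.png

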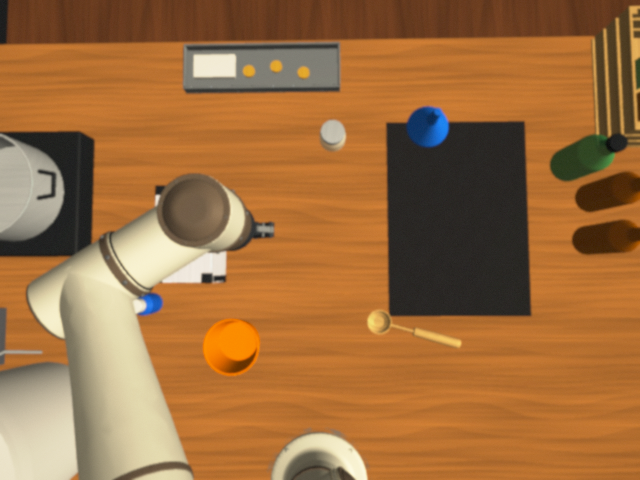

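The top view shows the jar, funnel, spoon, tub and tall bottles at the same pixels as at the start, and the mat where the lid lay is now empty.

```bash
python3 -c "
from bench import job_done
print(job_done())"
```

```text
the job is handed in; nothing more can be done
None
```

I carried out every step and handed the job in at about 34 s of the 72 s. No verdict is reported.

**What I did**
- **Bottle:** I gripped the fallen bottle by its cap and raised it so that it pivoted in the fingers. It settled standing on the bench after I let go. I then took it again by the cap from above, set it on the green pad and released it.
- **Lid:** I turned the lid to match the case and lowered it in small steps until it touched, with the keeper on the latch side.
- **Latch:** I swung the loop in over the keeper and folded the red lever down until it snapped.

**Last checks**
- **Lever:** hangs vertical, about 0 rad.
- **Loop bar:** centre at y 190.5, z 132 mm, which is the keeper seat to within measurement error.
- **Lid:** top at 133.6 mm against 134 expected, square to within about 0.1° and centred to within about 1 mm.
- **Bottle:** last seen upright at (508, 253) mm, within about 1 mm of the pad. It has been out of view since the lid went on.
- **Clutter:** jar, funnel, spoon, tub and tall bottles show no movement in the top view.

**What went wrong or could not be checked**
- **Standing the bottle:** its release was not as controlled as I intended. It swung free when I loosened the grip and moved about 35 mm before coming to rest upright (0.4° tilt measured).
- **Loop:** my first push turned the lever down to about 1.5 rad, so the bar caught outside the keeper's lip. I gripped the lever by its edges and lifted it back to about 2.0 rad, after which the bar dropped into the trough.
- **Not measured:** the loop's pull, and the white-capped bottles once the lid was on. I saw no contact with them while placing the bottle.

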